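# Rack border tiles and latch the sprung bar

## Robot

A 7-joint arm with a two-finger parallel gripper is mounted at the origin on the work surface. World frame = base frame: x ahead of the robot, y to its left, z up, the work surface at z = 0. Lengths are in m, angles in rad, forces in N, time in s.
With the tool pointing down it reaches from about 0.425 to 0.95 m from the base axis. Payload 16.7 kg.
Tool frame: the origin (TCP) lies at the centre of the arm's flange, where the gripper is bolted on; the fingertips stand 199 mm ahead of it and the grasp point (between the pads) lies 180 mm ahead of it (manip.tips_ahead is the distance from the TCP to the fingertips, in m); z points along the fingers, y is the line along which they close (so a half turn about z gives the same grasp; the last joint's range is limited). The gripper opens to 94 mm and grips with 3 to 60 N. Pads are 16 mm wide; open, the fingers measure 119 mm over their backs; the gripper's body (75 mm by 177 mm) begins 78 mm behind the grasp point.
Start: joints at [1.02, 0.426, 0.074, 1.606, -0.034, 1.111, -0.067], TCP at [0.264, -0.621, 0.405] pointing down, gripper open.
Joint ranges: [-2.85, 2.85], [-0.5, 2.14], [-1.23, 1.37], [0.21, 2.46], [-1.02, 4.16], [0.16, 2.05], [-2.73, 2.73]. Speed limits (rad/s): [1.89, 1.89, 2.39, 2.39, 3.01, 3.01, 3.01].

## Interface

Orientations are given as [roll, pitch, yaw] about the fixed x, y, z axes, in that order (R = Rz(yaw) Ry(pitch) Rx(roll)).
In Python, from workcell import manip gives the robot as it stands. The module is installed in compiled form; this text tells all that it offers.
- The arm moves only by the shell command python3 -m pendant 'ROWS' [FORCE]. ROWS is JSON, a list of rows, each a list of 3 entries, a list of its own where there are three numbers: the finger opening in mm, from 0 to 94, then the shift along the tool's x, y, z normalised to -1 to 1, where 1 is 0.05 m, then the turn about the tool's z normalised to -1 to 1, where 1 is 0.08 rad. In form: [[grip, [tx, ty, tz], roll], ...]. A call has 1 to 8 rows; each row shifts and turns the commanded pose from where the row before left it, along the tool's axes as they then stand; what a row does not reach is not made up. A row lasts 1/8 s, in which the tool goes at most 62.5 mm and 10.7 degrees, less where a joint would pass 70% of its speed; a pose out of reach is approached as far as the arm can. A call with a number of a shift or a turn outside -1 to 1 is refused whole. A call with a gripper value outside its range is refused whole. The fingers move at their own pace and stop on an object; FORCE is the grip in N (left out, the last holds). Time passes only in rows, so rows that do not move let the fingers close. It gives the time, the measured TCP pose, the force, the opening and the grip force at its end, in the units of the state.
- manip.observe(): the state, without advancing time (a new reading comes with each control period).
- manip.capture(name): name is "side" or "top"; returns the picture (420x560x3 uint8, red, green, blue); there is no depth.
- manip.calibration(name): a dict with "K" (3x3 intrinsics, pixels), "rvec" (rotation vector, rad) and "tvec" (3), from world to camera coordinates, as OpenCV has them. Camera axes: x right, y down, z forward; pixel columns grow to the right and rows downward; lengths in m; the calibration is good to about 2 mm. A picture is of the moment at which its call begins. calibration takes no time and is no camera call.
- manip.sign_off(): hands the job in; it is judged then, once.
Trained networks look in the newest picture that a camera, given by its name, has taken for a name from the list of things; names that differ only in an ending like _2 or _b are one class to them, and where a whole thing is asked for, a point or a joint stands for the part that bears it (a point fixed in the world has none). Each returns a list of dicts, best first, with "score" (0 to 1); they miss things now and then, are a little off and sometimes report something else, mostly with a low value. They report only what shows in the picture. A call takes as long as a camera call. They do not tell look-alikes from the thing itself.
- manip.silhouettes(name, camera): "mask" (420x560 bool, what is visible of it) and "rect" ([left, top, right, bottom] in pixels, round what is visible of it).
The state is a dict: "t": time; "q": joint angles; "joint_velocities": joint speeds; "joint_torque": joint torques, N m; "tool_pos": TCP position; "eef_rot": TCP orientation; "contact_force": force on the tool from outside, world axes, zero at the start; "wrist_torque": the same for the moment, N m; "opening": finger opening in m; "grasp_force": force on a finger pad.
Only numpy, scipy, OpenCV 4.12 (cv2) and the standard library are available. Lean on these libraries where they do the work, as an engineer would, in place of code of your own. Each camera call takes 0.05 s, during which the arm holds its last target. There are 200 camera calls.

## Task

Unlatch the sprung bar of the tile carrier and let it swing open, then take every border tile (the long ones with one straight raised moulding) out of the crate and seat each flat in a pocket of the carrier, any pocket, its outer end tucked under the overhanging lip; the other pieces stay in the crate. When all are in, and with the bolt drawn back, swing the sprung bar closed over the tiles to its stop, hold it there against its spring and shoot the bolt fully home behind the keeper, so that the bar stays shut. Leave the cups and the brush where they are.

Things in the scene. Friction and masses are not known exactly. Their poses are not given: they have to be found in the camera images.
- tileA_mid (a point): border tile, may be absent: glazed ceramic slab 60 mm wide (its x), 110 long (its y), 12 thick, with one straight raised moulding centred on top, 22 wide (x), 56 long (y), 30 high; 42 mm high over all, 0.2 to 0.35 kg. The point is its centre, 21 mm above its underside; z up. Same turned end for end. Starts flat in the crate, long side roughly along the crate's x
- tileB_mid (a point): border tile, may be absent: glazed ceramic slab 60 mm wide (its x), 110 long (its y), 12 thick, with one straight raised moulding centred on top, 22 wide (x), 56 long (y), 30 high; 42 mm high over all, 0.2 to 0.35 kg. The point is its centre, 21 mm above its underside; z up. Same turned end for end. Starts flat in the crate, long side roughly along the crate's x
- tileC_mid (a point): border tile, may be absent: glazed ceramic slab 60 mm wide (its x), 110 long (its y), 12 thick, with one straight raised moulding centred on top, 22 wide (x), 56 long (y), 30 high; 42 mm high over all, 0.2 to 0.35 kg. The point is its centre, 21 mm above its underside; z up. Same turned end for end. Starts flat in the crate, long side roughly along the crate's x
- tileD_mid (a point): border tile, may be absent: glazed ceramic slab 60 mm wide (its x), 110 long (its y), 12 thick, with one straight raised moulding centred on top, 22 wide (x), 56 long (y), 30 high; 42 mm high over all, 0.2 to 0.35 kg. The point is its centre, 21 mm above its underside; z up. Same turned end for end. Starts flat in the crate, long side roughly along the crate's x
- pocket0 (a point): centre of a pocket's floor (16 mm above the table), axes as the carrier's; four pockets 73 mm apart along x. Each is 66 mm wide (x), with rounded dowels 7 mm high either side, and 114 mm long (y): at -y a wall with a lip (see lip), at +y a rounded kerb 8 mm high. A tile's -y end goes in under the lip first, tilted some 15 degrees, then it is levelled
- pocket1 (a point): centre of a pocket's floor (16 mm above the table), axes as the carrier's; four pockets 73 mm apart along x. Each is 66 mm wide (x), with rounded dowels 7 mm high either side, and 114 mm long (y): at -y a wall with a lip (see lip), at +y a rounded kerb 8 mm high. A tile's -y end goes in under the lip first, tilted some 15 degrees, then it is levelled
- pocket2 (a point): centre of a pocket's floor (16 mm above the table), axes as the carrier's; four pockets 73 mm apart along x. Each is 66 mm wide (x), with rounded dowels 7 mm high either side, and 114 mm long (y): at -y a wall with a lip (see lip), at +y a rounded kerb 8 mm high. A tile's -y end goes in under the lip first, tilted some 15 degrees, then it is levelled
- pocket3 (a point): centre of a pocket's floor (16 mm above the table), axes as the carrier's; four pockets 73 mm apart along x. Each is 66 mm wide (x), with rounded dowels 7 mm high either side, and 114 mm long (y): at -y a wall with a lip (see lip), at +y a rounded kerb 8 mm high. A tile's -y end goes in under the lip first, tilted some 15 degrees, then it is levelled
- lip (a point): middle of the lower edge of the lip, which runs along all four pockets at their -y end. Wall 57 mm from the pocket centres, 19 mm high above the pocket floor; from its top the lip, 6 mm thick, overhangs the pocket by 12 mm with 19 mm of room beneath, so a tile cannot go straight down
- carrier: fixed plywood carrier 388 mm (x) by 170 (y), 16 thick; origin at the centre of its underside, z up. Lip along its -y side (away from the crate); sprung bar hinged at its +x end; the keeper, a steel post 17 (x) by 10 (y) mm reaching 68 mm above the table, stands at its -x end, centred at x -159.5, y +56.5 mm
- bar_hinge (a point): vertical hinge axis of the sprung retaining bar, 41 mm above the table, at x +170, y +46 mm on the carrier. The bar is steel, 12 mm wide, 14 high, 300 long from the hinge, underside 34 mm above the table: 6 mm over the slabs of seated tiles
- bar (a joint): angle (rad) of the sprung bar: 0 standing open, where its torsion spring throws it; grows counter-clockwise from above, over the tiles' +y ends; 0.87 along the row, stop at 0.895. The spring resists with 0.35 N m at 0, 1.25 at the stop (4.7 N at the knob) and opens it if let go unlatched. Starts shut and latched, resting on the keeper at about 0.87
- bolt (a joint): travel (m) of the bolt sliding on the bar: 0 drawn fully back, 0.030 shot fully out, away from the hinge. Stays where put (1.5 N friction); starts shot, at 0.024 to 0.030. Beyond 0.008 its nose overlaps the keeper: draw it back further than that for the bar to pass; shot with the bar at its stop, it goes behind the keeper and holds the bar
- knob (a point): centre of the bolt's knob, an upright black cylinder 20 mm across and 50 mm high (60 to 110 mm above the table), by which bar and bolt are both moved; it is 264 mm plus the bolt's travel from the hinge axis, along the bar
- crate: fixed shallow wooden crate, outside 268 mm (x) by 304 mm (y), 20 mm high, walls and floor 6 mm; origin at the centre of its underside, z up
- rosette_mid (a point): rosette tile in the crate, not wanted: 78 mm square slab 12 mm thick with a round boss, 34 mm high over all; centre, 17 mm above its underside
- corner_mid (a point): corner tile in the crate, not wanted: 78 mm square slab 12 mm thick with an L-shaped moulding, 34 mm high over all; centre, 17 mm above its underside
- cup1_mid (a point): white paint cup 68 mm across, 85 mm high, standing on the table beyond the work; its centre. Bystander
- brush_grip (a point): paint brush 170 mm long lying on the table; a point on its handle. Bystander
- cup2_mid (a point): white paint cup 68 mm across, 85 mm high, standing on the table beyond the work; its centre. Bystander
There are look-alikes about, which are no part of the job. What is shaped like the part that bears tileC_mid but blue, turquoise or yellow is not meant.

How it is judged:
By the outcome, as a careful person would: the job done as asked, in the order asked, and still so for the second after the job is handed in, with the robot touching nothing.
Of tileA, tileB, tileC, tileD only 3 to 4 are there at a start; the rules pass over those that are not, and their reading is None.
At some moment in a run one of tileA, tileB, tileC, tileD may be knocked a few centimetres aside while the robot is not near it.
Once in a run the grip may slacken for a moment while it holds something.
It also fails if it takes over 208 s, if anything falls off the work surface, if the arm or the gripper's body presses on something with over 40 N, if the wrist force passes 120 N, or if a joint passes its speed limit or range.

## Working session

There is one attempt and no reset: what is moved stays moved. The work goes in short steps, Python scripts to look and compute and a shell command to move; the robot and the scene stay as the last step left them, time stands still between calls to the robot, and variables do not carry over. Pictures are saved under pics/ and viewed, at most 14 in all, crops included, and the job is handed in when it is done.

```bash
mkdir -p pics
cat > h.py <<'E'
import numpy as np, cv2
from workcell import manip
def cam(n):
    c=manip.calibration(n); return np.array(c["K"],float),cv2.Rodrigues(np.array(c["rvec"],float))[0],np.array(c["tvec"],float).ravel()
def proj(n,P):
    K,R,t=cam(n); p=(K@(R@np.atleast_2d(P).T+t[:,None])).T; return p[:,:2]/p[:,2:]
def unproj(n,uv,z):
    K,R,t=cam(n); uv=np.atleast_2d(uv).astype(float)
    d=(R.T@np.linalg.inv(K)@np.c_[uv,np.ones(len(uv))].T).T; o=-R.T@t
    return o+d*((z-o[2])/d[:,2])[:,None]
def save(n,f,box=None,s=1):
    im=manip.capture(n)
    if box: im=im[box[1]:box[3],box[0]:box[2]]
    im=cv2.resize(im,None,fx=s,fy=s,interpolation=cv2.INTER_CUBIC)
    cv2.imwrite('pics/'+f,im[:,:,::-1])
E
python3 - <<'E'
from h import *
save('top','t0.png',s=1.4); save('side','s0.png',s=1.4)
for n in('top','side'):
    K,R,t=cam(n); print(n,-R.T@t, K[0,0], R[2])
print(manip.observe())
for nm in ['tileA_mid','carrier','crate','knob','rosette_mid','corner_mid']:
    for c in('top','side'):
        for d in manip.silhouettes(nm,c):
            m=d['mask'].astype(np.uint8); r=cv2.minAreaRect(cv2.findNonZero(m)); print(nm,c,round(d['score'],2),d['rect'],np.round(r[0]),np.round(r[1]),round(r[2]))
E
```

```text
top [0.38952493 0.11037546 1.32899209] 448.00982647001234 [ 0.12238516 -0.01479297 -0.99237243]
side [0.30691268 0.93843274 0.88742802] 450.3944216603926 [ 0.17278459 -0.70488834 -0.68795197]
{'t': 0.1, 'q': array([ 1.01950812,  0.42665565,  0.07384935,  1.60653663, -0.03411549,
        1.11076421, -0.06712265]), 'joint_velocities': array([-8.74991667e-04, -2.24510215e-03,  7.25926994e-05, -1.88636205e-03,
       -2.22018977e-05,  9.35715974e-04,  3.76974587e-04]), 'joint_torque': array([ 1.10422520e-02, -9.37472463e+01,  3.67929853e+00, -4.55046701e+01,
       -4.84918559e-02,  1.67061336e-02,  6.00268754e-05]), 'tool_pos': array([ 0.26389882, -0.62109907,  0.40405741]), 'eef_rot': array([-3.14048952e+00,  6.12126784e-05,  4.01730599e-01]), 'contact_force': array([1.0609741 , 0.78428643, 0.60965372]), 'wrist_torque': array([-0.04715813, -0.0002587 ,  0.01849017]), 'grasp_force': 0.0, 'opening': 0.09398888442395346}
tileA_mid top 0.62 [361.3, 153.3, 427.2, 287.4] [395. 222.] [ 59. 132.] 2
tileA_mid side 0.88 [251.0, 287.5, 304.8, 321.3] [278. 302.] [48. 25.] 14
carrier top 0.65 [365.
[... 427 characters left out ...]
 219.7, 322.4, 328.9] [256. 271.] [118. 104.] 9
crate side 0.23 [245.1, 128.2, 370.4, 183.0] [310. 150.] [124.  40.] 10
knob top 0.66 [379.5, 248.5, 390.3, 276.0] [384. 262.] [29. 11.] 90
knob top 0.36 [169.6, 164.1, 277.3, 260.1] [223. 211.] [ 92. 105.] 88
knob side 0.6 [337.7, 137.7, 353.4, 157.7] [346. 148.] [16. 18.] 13
rosette_mid top 0.67 [208.6, 175.9, 236.0, 201.2] [223. 189.] [26. 26.] 90
rosette_mid side 0.73 [214.4, 247.6, 256.1, 280.5] [236. 264.] [35. 28.] 13
corner_mid top 0.81 [212.1, 216.4, 244.5, 249.4] [226. 233.] [27. 27.] 81
corner_mid side 0.79 [271.4, 253.6, 302.0, 284.5] [286. 268.] [30. 33.] 90
corner_mid side 0.54 [222.1, 224.5, 265.9, 250.6] [245. 236.] [44. 22.] 10
```

View pics/t0.png

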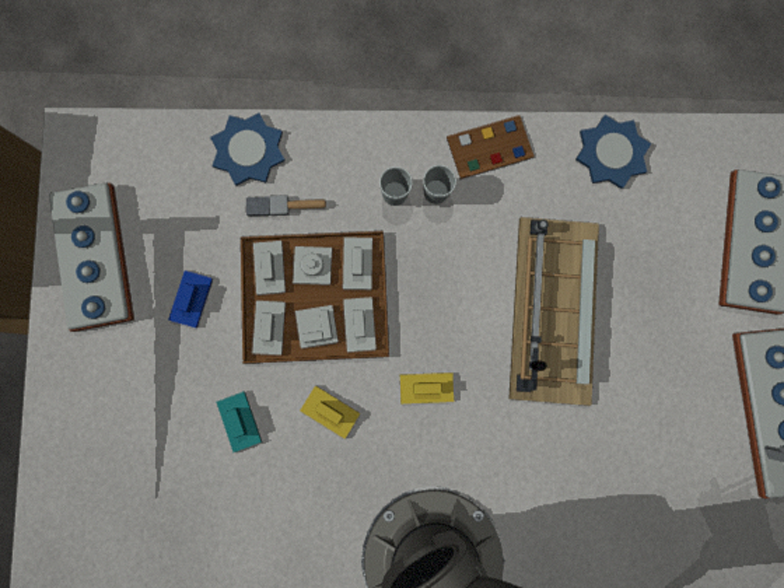

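View pics/s0.png

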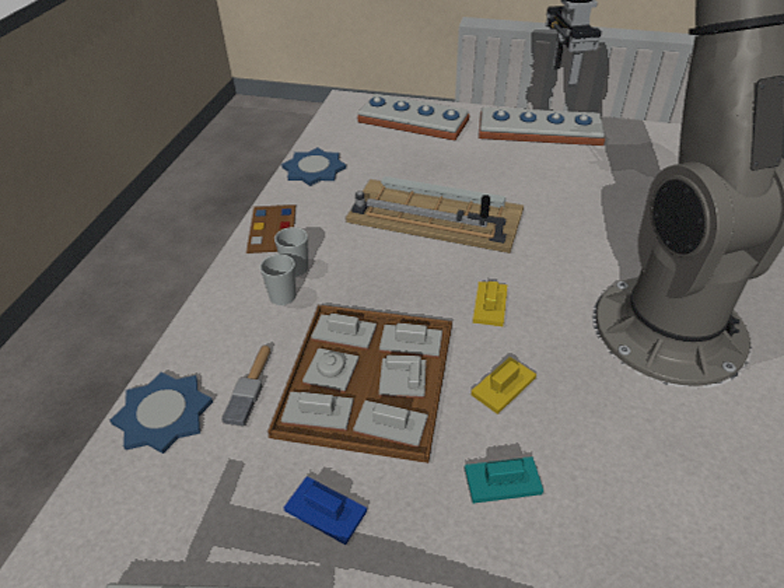

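The top view (enlarged px) shows border tiles at (268,267), (358,264), (268,327) and (360,325). The rosette is at (313,265) and the corner tile at (318,326). The carrier is at (555,310), its hinge at the top (541,227) and the knob near (538,365). The blue, turquoise and yellow pieces are decoys lying outside the crate, so the four white tiles inside are the ones meant. Next I'll fit the poses and check them in a crop.

```bash
cat >> h.py <<'E'
from scipy.optimize import minimize
def boxpts(sx,sy,z0,z1): return np.array([[a*sx/2,b*sy/2,z] for a in(-1,1) for b in(-1,1) for z in(z0,z1)])
def place(P,x,y,a):
    c,s=np.cos(a),np.sin(a); return np.c_[x+c*P[:,0]-s*P[:,1],y+s*P[:,0]+c*P[:,1],P[:,2]]
TILE=[boxpts(.06,.11,0,.012),boxpts(.022,.056,.012,.042)]
def render(n,parts,p,z,S=4):
    im=np.zeros((420*S,560*S),np.uint8)
    for B in parts:
        q=proj(n,place(B,*p)+[0,0,z]); h=cv2.convexHull((((q+.5)*S-.5)*16).astype(np.int32)); cv2.fillConvexPoly(im,h,255,shift=4)
    return cv2.resize(im,(560,420),interpolation=cv2.INTER_AREA)/255.
def fit(masks,parts,p0,z):
    f=lambda p:sum(np.abs(render(n,parts,p,z)-m).sum() for n,m in masks.items())
    p0=np.array(p0,float); sim=np.vstack([p0,p0+[.008,0,0],p0+[0,.008,0],p0+[0,0,.08]])
    r=minimize(f,p0,method='Nelder-Mead',options=dict(initial_simplex=sim,xatol=1e-4,fatol=.05)); return r.x,r.fun
def white(n):
    im=manip.capture(n); hsv=cv2.cvtColor(im,cv2.COLOR_RGB2HSV); return im,((hsv[...,1]<70)&(hsv[...,2]>60)).astype(np.uint8)
def outline(im,n,parts,p,z,col,s,off):
    for B in parts:
        q=(proj(n,place(B,*p)+[0,0,z])+.5-off)*s-.5
        cv2.polylines(im,[cv2.convexHull(q.astype(np.float32)).astype(np.int32)],True,col,1)
E
cat > f1.py <<'E'
from h import *
im,w=white('top'); ims,ws=white('side')
cr=[d for d in manip.silhouettes('crate','top') if d['rect'][2]-d['rect'][0]>80][0]['mask'].astype(np.uint8)
ca=[d for d in manip.silhouettes('carrier','top') if d['rect'][2]-d['rect'][0]>40][0]['mask'].astype(np.uint8)
CR=[boxpts(.268,.304,0,.02)]; CA=[boxpts(.388,.170,0,.016)]
c0=unproj('top',[[223,211]],.01)[0]; k0=unproj('top',[[396,222]],.016)[0]
pc,_=fit({'top':cr},CR,[c0[0],c0[1],0],0); print('crate',pc)
pk,fk=fit({'top':ca},CA,[k0[0],k0[1],-.04],0); print('carrier',pk,fk)
inn=cv2.erode(cr,np.ones((7,7)))
w*=inn; n,l,st,ce=cv2.connectedComponentsWithStats(w)
T=[]
for i in range(1,n):
    if st[i,4]<200: continue
    x0=unproj('top',[ce[i]],.02)[0]; p,f=fit({'top':(l==i)*1.},TILE,[x0[0],x0[1],np.pi/2],.006); print(np.round(ce[i]),st[i,2:5],np.round(p,4),round(f)); T.append(p)
cc=im[160:265,165:285]; cc=cv2.resize(cc,None,fx=4,fy=4); kk=cv2.resize(im[145:295,355:435],None,fx=4,fy=4)
for p in T: outline(cc,'top',TILE,p,.006,(255,0,0),4,np.array([165,160]))
outline(cc,'top',CR,pc,0,(0,255,0),4,np.array([165,160]))
sh=lambda B,x,y:B+[x,y,0]
feat=[CA[0],sh(boxpts(.017,.01,.016,.068),-.1595,.0565)]+[sh(boxpts(.06,.11,.016,.0161),-.1095+.073*i,0) for i in range(4)]
outline(kk,'top',feat,pk,0,(255,0,0),4,np.array([355,145]))
o=np.zeros((600,800,3),np.uint8); o[:420,:480]=cc; o[:,480:]=kk; cv2.imwrite('pics/f1.png',o[:,:,::-1])
E
python3 f1.py
```

```text
crate [0.53787488 0.24833984 0.04807267]
carrier [ 0.51117521 -0.26070183 -0.07905282] 148.06274509803922
```

View pics/f1.png

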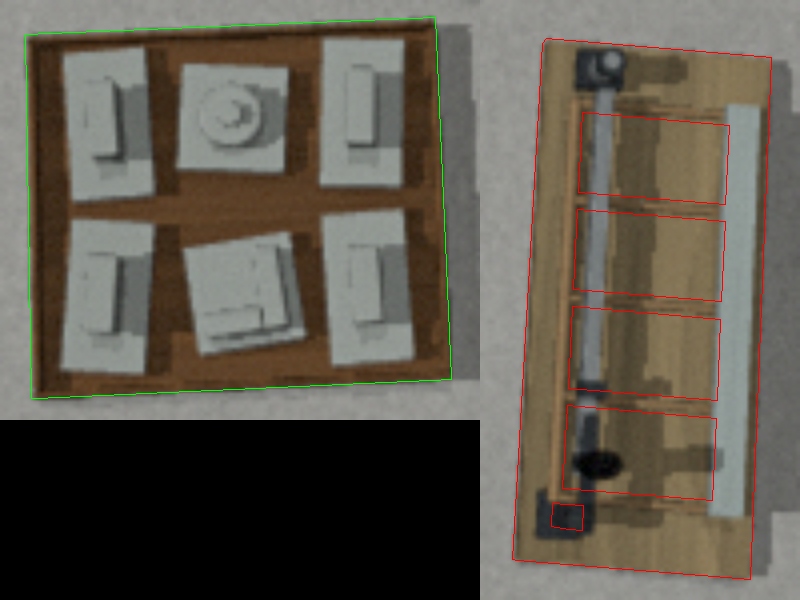

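The crop confirms the crate and carrier fits. It shows four border tiles at crop px (108,122), (362,112), (107,297) and (367,288), with the rosette at (232,118) and the corner tile at (245,293). The tile segmentation came back empty, so I'll use the crate polygon instead.

```bash
cat > f2.py <<'E'
from h import *
import sys
PC=np.array([0.53787,0.24834,0.04807]); PK=np.array([0.51118,-0.26070,-0.07905])
def tiles(dbg=False):
    out=[]
    reg=render('top',[boxpts(.25,.286,.006,.05)],PC,0)>.5
    im=manip.capture('top'); hsv=cv2.cvtColor(im,cv2.COLOR_RGB2HSV)
    w=((hsv[...,1]<60)&(hsv[...,2]>70)&reg).astype(np.uint8)
    n,l,st,ce=cv2.connectedComponentsWithStats(w)
    for i in range(1,n):
        if st[i,4]<250: continue
        x0=unproj('top',[ce[i]],.02)[0]
        p,f=fit({'top':(l==i)*1.},TILE,[x0[0],x0[1],np.pi/2],.006); out.append((p,f,ce[i],st[i,4]))
        print(np.round(ce[i]),st[i,2:5],np.round(p[:2],4),'moulding deg',round(np.degrees(p[2]),1),'res',round(f))
    return out
if __name__=='__main__':
    tiles()
    d=[x for x in manip.silhouettes('knob','side')]
    for c in('top','side'):
        im=manip.capture(c); print(c)
    k=lambda x,y,z:place(np.array([[x,y,z]]),*PK)[0]
    for i in range(4): print('pocket',i,np.round(k(-.1095+.073*i,0,.016),4))
    print('knob model',k(.170-.264-.027,.046,.085), 'proj',proj('side',k(.170-.291,.046,.085)),proj('top',k(.170-.291,.046,.11)))
    for x in d: print(x['score'],x['rect'])
E
python3 f2.py
```

```text
[255. 188.] [ 21  38 778] [0.6082 0.1568] moulding deg 89.9 res 25
[192. 191.] [ 24  39 759] [0.5984 0.3447] moulding deg 95.4 res 60
[223. 189.] [ 28  28 730] [0.6066 0.2545] moulding deg 109.0 res 353
[256. 231.] [ 24  40 809] [0.4786 0.1523] moulding deg 95.0 res 35
[191. 234.] [ 24  39 792] [0.4707 0.3425] moulding deg 86.7 res 59
[225. 233.] [ 31  31 749] [0.477  0.2425] moulding deg 74.6 res 352
top
side
pocket 0 [ 0.402  -0.2521  0.016 ]
pocket 1 [ 0.4748 -0.2578  0.016 ]
pocket 2 [ 0.5476 -0.2636  0.016 ]
pocket 3 [ 0.6203 -0.2693  0.016 ]
knob model [ 0.39419038 -0.20528856  0.085     ] proj [[345.42572911 146.47007217]] [[386.99299379 260.42437375]]
0.44 [333.0, 138.5, 355.9, 157.9]
```

```bash
cat > plan.py <<'E'
# how far to go: python3 plan.py grip x y z yaw_deg n [grip x y z yaw n ...]; TCP targets, tool down
import sys,numpy as np
from workcell import manip
o=manip.observe(); p=np.array(o['tool_pos']); y=o['eef_rot'][2]
a=list(map(float,sys.argv[1:])); 
print('at',np.round(p,4),round(np.degrees(y),1),'F',np.round(o['contact_force'],1),'open',round(o['opening']*1e3,1),'t',round(o['t'],1))
for k in range(0,len(a),6):
    g,t,yt,n=a[k],np.array(a[k+1:k+4]),np.radians(a[k+4]),int(a[k+5])
    dy=(yt-y+np.pi)%(2*np.pi)-np.pi; rows=[]
    for i in range(n):
        R=np.array([[np.cos(y),np.sin(y),0],[np.sin(y),-np.cos(y),0],[0,0,-1.]])
        d=R.T@((t-p)/(n-i))/.05; d=np.round(d,2); r=round(-((yt-y+np.pi)%(2*np.pi)-np.pi)/(n-i)/.08,2)
        rows.append('[%g,[%g,%g,%g],%g]'%(g,*(d+0),r)); p=p+R@d*.05; y-=r*.08
    for j in range(0,n,8): print('['+','.join(rows[j:j+8])+']')
E
python3 plan.py 45 .394 -.205 .4 85.5 14 45 .394 -.205 .276 85.5 4
```

```text
at [ 0.264  -0.6212  0.4047] 23.0 F [ 0.7  0.6 -0.6] open 94.2 t 1.1
[[45,[0.4,-0.47,0.01],-0.97],[45,[0.44,-0.44,0.01],-0.97],[45,[0.47,-0.41,0.01],-0.97],[45,[0.5,-0.37,0.01],-0.97],[45,[0.53,-0.33,0.01],-0.98],[45,[0.55,-0.29,0],-0.97],[45,[0.58,-0.24,0.01],-0.98],[45,[0.59,-0.2,0],-0.97]]
[[45,[0.61,-0.15,0.01],-0.98],[45,[0.61,-0.1,0],-0.97],[45,[0.62,-0.05,0.01],-0.98],[45,[0.62,-0.01,0],-0.97],[45,[0.62,0.04,0.01],-0.98],[45,[0.62,0.1,0],-0.97]]
[[45,[0,0,0.62],-0],[45,[0,0,0.62],-0],[45,[0,0,0.62],-0],[45,[0,0,0.62],-0]]
```

```bash
python3 -m pendant '[[45,[0.4,-0.47,0],-0.97],[45,[0.44,-0.44,0],-0.97],[45,[0.47,-0.41,0],-0.97],[45,[0.5,-0.37,0],-0.97],[45,[0.53,-0.33,0],-0.98],[45,[0.55,-0.29,0],-0.97],[45,[0.58,-0.24,0],-0.98],[45,[0.59,-0.2,0],-0.97]]' 25
python3 -m pendant '[[45,[0.61,-0.15,0],-0.98],[45,[0.61,-0.1,0],-0.97],[45,[0.62,-0.05,0],-0.98],[45,[0.62,0,0],-0.97],[45,[0.62,0.04,0],-0.98],[45,[0.62,0.1,0],-0.97],[45,[0,0,0],0],[45,[0,0,0],0]]'
python3 plan.py 45 .394 -.205 .277 85.5 5
python3 - <<'E'
from h import *
save('side','s1.png',(260,60,420,190),5)
E
```

```text
t: 2.1
tool_pos: [0.3383, -0.3818, 0.4048]
eef_rot: [3.141, -0.0, 1.028]
contact_force: [0.7, 0.7, 0.5]
opening: 0.0447
grasp_force: 0.0
t: 3.1
tool_pos: [0.3946, -0.2051, 0.4047]
eef_rot: [-3.142, 0.0, 1.493]
contact_force: [-0.5, 0.6, -0.8]
opening: 0.0452
grasp_force: 0.0
at [ 0.3946 -0.2051  0.4047] 85.5 F [-0.5  0.6 -0.8] open 45.2 t 3.1
[[45,[0,0,0.51],0],[45,[0,0,0.51],0],[45,[0,0,0.51],0],[45,[0,-0.01,0.51],0],[45,[0,0,0.51],0.01]]
```

View pics/s1.png

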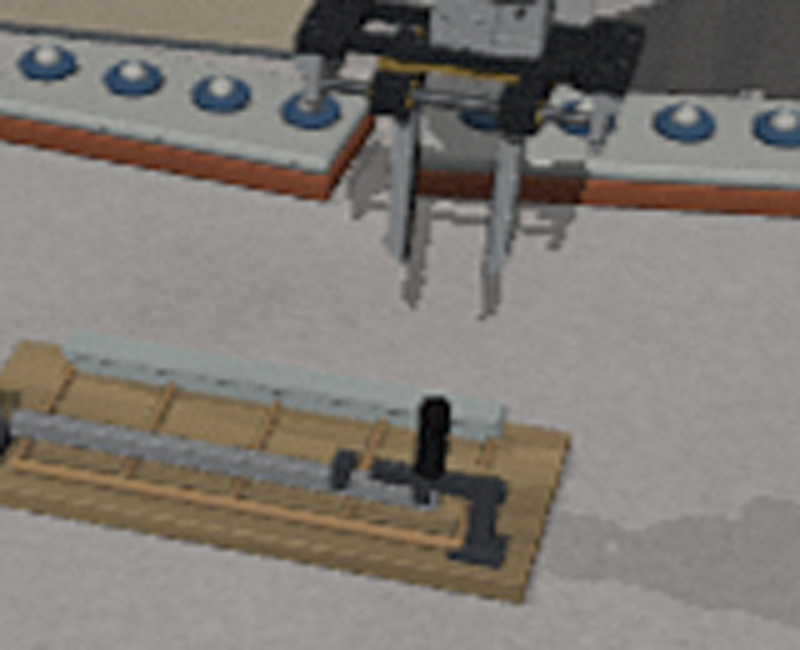

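The crop shows the fingers (at 400 and 500, 250) straddling the knob (433,435). I'll lower and grip.

```bash
python3 -m pendant '[[45,[0,0,0.5],0],[45,[0,0,0.5],0],[45,[0,0,0.5],0],[45,[0,0,0.5],0],[45,[0,0,0.5],0],[45,[0,0,0],0]]'
python3 -m pendant '[[10,[0,0,0],0],[10,[0,0,0],0],[10,[0,0,0],0],[10,[0,0,0],0]]' 30
```

```text
t: 3.9
tool_pos: [0.3939, -0.2056, 0.2785]
eef_rot: [-3.139, -0.001, 1.491]
contact_force: [0.8, -0.6, 0.4]
opening: 0.0448
grasp_force: 0.0
t: 4.4
tool_pos: [0.3945, -0.2054, 0.2802]
eef_rot: [3.141, 0.001, 1.492]
contact_force: [-2.3, -0.7, 7.7]
opening: 0.0191
grasp_force: 30.0
```

```bash
python3 -m pendant '[[10,[-0.08,0,0],0],[10,[0,0.1,0],0],[10,[0,0.1,0],0],[10,[0,0.1,0],0],[10,[0,0.1,0],0],[10,[0,0.1,0],0]]'
python3 -m pendant '[[10,[0,0.04,0],0],[10,[0,0,0],0]]'
```

```text
t: 5.15
tool_pos: [0.4196, -0.2107, 0.2802]
eef_rot: [3.141, -0.0, 1.493]
contact_force: [-1.4, 5.9, 7.1]
opening: 0.0195
grasp_force: 30.0
t: 5.4
tool_pos: [0.4207, -0.2108, 0.28]
eef_rot: [-3.14, -0.0, 1.493]
contact_force: [-8.6, 6.0, 14.2]
opening: 0.0198
grasp_force: 30.0
```

```bash
python3 -m pendant '[[10,[0.42,0.02,0],1],[10,[0.42,0.02,0],1],[10,[0.42,0.02,0],1],[10,[0.42,0.02,0],1],[10,[0.42,0.02,0],1],[10,[0.42,0.02,0],1],[10,[0.42,0.02,0],1],[10,[0.42,0.02,0],1]]'
python3 -m pendant '[[10,[0.42,0.02,0],1],[10,[0.42,0.02,0],1],[10,[0,0,0],0],[45,[0,0,0],0],[45,[0,0,0],0],[45,[0,0,0],0]]'
python3 plan.py 45 0.5 -.05 .4 60 4
python3 - <<'E'
from h import *
save('top','t2.png',(160,130,440,300),2.8)
E
```

```text
t: 6.4
tool_pos: [0.4846, -0.0562, 0.2796]
eef_rot: [-3.135, 0.002, 0.852]
contact_force: [-21.4, 21.6, 24.2]
opening: 0.019
grasp_force: 30.0
t: 7.15
tool_pos: [0.5169, -0.0306, 0.2799]
eef_rot: [3.141, -0.0, 0.692]
contact_force: [0.6, -0.7, -0.1]
opening: 0.0438
grasp_force: 0.0
at [ 0.5169 -0.0306  0.2799] 39.6 F [ 0.6 -0.7 -0.1] open 43.8 t 7.2
[[45,[-0.13,0.02,-0.6],-1.11],[45,[-0.13,0.01,-0.6],-1.11],[45,[-0.13,0,-0.6],-1.11],[45,[-0.12,-0.01,-0.6],-1.11]]
```

View pics/t2.png

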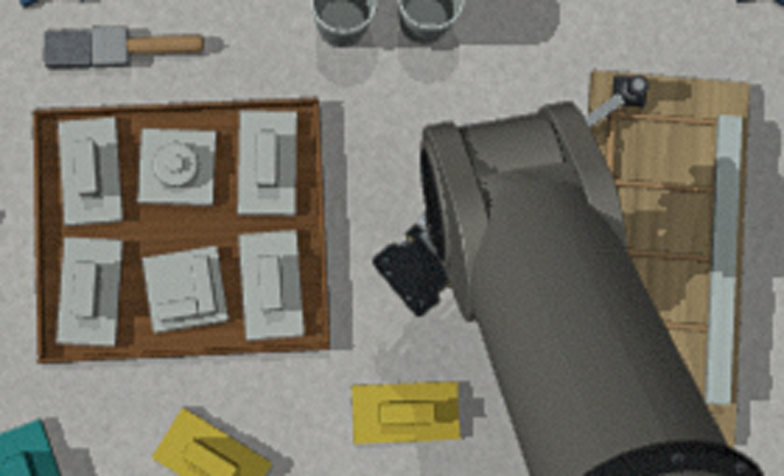

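The top view shows the bar swung open (hinge at (632,90)), the tiles undisturbed, and the brush and cups in place. I'm picking the first tile, upper right at crop px (268,163).

```bash
python3 plan.py 45 0.53 -.02 .36 36 2 45 .616 .157 .34 0 8 45 .616 .157 .221 0 3
```

```text
at [ 0.5169 -0.0307  0.2798] 39.6 F [ 1.  -0.1  0.2] open 44.5 t 7.2
[[45,[0.17,0,-0.8],0.4],[45,[0.17,0,-0.8],0.39]]
[[45,[0.43,-0.23,0.05],0.98],[45,[0.41,-0.27,0.05],0.98],[45,[0.39,-0.3,0.05],0.98],[45,[0.37,-0.33,0.05],0.98],[45,[0.34,-0.35,0.05],0.98],[45,[0.32,-0.38,0.05],0.98],[45,[0.28,-0.4,0.05],0.99],[45,[0.25,-0.43,0.05],0.98]]
[[45,[0,0,0.79],0],[45,[0,0,0.79],0],[45,[0,0,0.8],0]]
```

```bash
python3 -m pendant '[[45,[0,0,-0.8],0.4],[45,[0.34,0,-0.8],0.39]]'
python3 -m pendant '[[45,[0.43,-0.23,0.05],0.98],[45,[0.41,-0.27,0.05],0.98],[45,[0.39,-0.3,0.05],0.98],[45,[0.37,-0.33,0.05],0.98],[45,[0.34,-0.35,0.05],0.98],[45,[0.32,-0.38,0.05],0.98],[45,[0.28,-0.4,0.05],0.99],[45,[0.25,-0.43,0.05],0.98]]'
python3 -m pendant '[[45,[0,0,0],0]]'; python3 plan.py 45 .616 .157 .221 0 3
```

```text
t: 7.45
tool_pos: [0.5298, -0.0208, 0.3605]
eef_rot: [-3.141, 0.001, 0.626]
contact_force: [1.1, 0.2, -0.1]
opening: 0.0447
grasp_force: 0.0
t: 8.45
tool_pos: [0.6163, 0.1576, 0.3395]
eef_rot: [3.141, 0.0, -0.002]
contact_force: [-0.0, -1.2, -0.2]
opening: 0.0456
grasp_force: 0.0
t: 8.57
tool_pos: [0.616, 0.1589, 0.3393]
eef_rot: [-3.141, 0.0, 0.002]
contact_force: [0.6, -0.5, -0.0]
opening: 0.0449
grasp_force: 0.0
at [0.616  0.1589 0.3393] 0.1 F [ 0.6 -0.5 -0. ] open 44.9 t 8.6
[[45,[0,0.01,0.79],0.01],[45,[0,0.01,0.79],0.01],[45,[0,0.02,0.79],0.01]]
```

```bash
python3 -m pendant '[[45,[0,0,0.79],0],[45,[0,0,0.79],0],[45,[0,0.03,0.79],0],[45,[0,0,0],0],[10,[0,0,0],0],[10,[0,0,0],0],[10,[0,0,0],0],[10,[0,0,0],0]]' 20
python3 -m pendant '[[10,[0,0,-0.4],0],[10,[0,0,-0.8],0],[10,[0,0,-0.8],0],[10,[0,0,-0.8],0],[10,[0,0,0],0]]'
python3 plan.py 10 .54 -.2 .36 85.5 19
python3 - <<'E'
from h import *
save('side','s3.png',(150,120,350,270),4)
E
```

```text
t: 9.57
tool_pos: [0.6159, 0.1558, 0.2216]
eef_rot: [-3.142, -0.0, 0.001]
contact_force: [-1.0, -0.9, 6.5]
opening: 0.0218
grasp_force: 20.0
t: 10.2
tool_pos: [0.6163, 0.156, 0.3656]
eef_rot: [-3.14, -0.006, 0.001]
contact_force: [0.6, 1.0, -3.6]
opening: 0.022
grasp_force: 20.0
at [0.6163 0.156  0.3656] 0.1 F [ 0.6  1.  -3.6] open 22.0 t 10.2
[[10,[-0.08,0.37,0.01],-0.98],[10,[-0.11,0.37,0.01],-0.98],[10,[-0.14,0.36,0.01],-0.98],[10,[-0.17,0.35,0.01],-0.98],[10,[-0.19,0.33,0],-0.98],[10,[-0.22,0.32,0.01],-0.98],[10,[-0.24,0.3,0],-0.98],[10,[-0.26,0.28,0.01],-0.98]]
[[10,[-0.29,0.25,0],-0.98],[10,[-0.3,0.23,0.01],-0.98],[10,[-0.32,0.21,0],-0.98],[10,[-0.34,0.18,0.01],-0.98],[10,[-0.35,0.16,0],-0.98],[10,[-0.36,0.13,0.01],-0.98],[10,[-0.37,0.1,0],-0.98],[10,[-0.38,0.07,0.01],-0.99]]
[[10,[-0.38,0.04,0],-0.98],[10,[-0.38,0.01,0.01],-0.99],[10,[-0.38,-0.03,0],-0.98]]
```

View pics/s3.png

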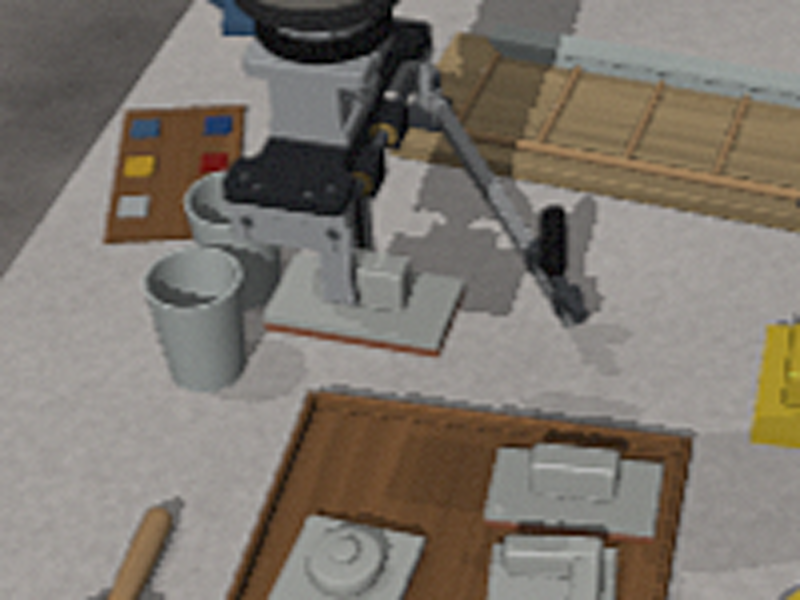

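The side view shows the tile held level at (365,305), with the open bar's knob at (550,235). I'm taking it over to pocket 1.

```bash
python3 plan.py 10 .4767 -.2339 .36 85.5 19 10 .4767 -.2339 .25 85.5 4
```

```text
at [0.6158 0.1558 0.3633] 0.1 F [ 0.2 -0.4 -3.9] open 21.6 t 10.2
[[10,[-0.15,0.41,0],-0.98],[10,[-0.18,0.4,0],-0.98],[10,[-0.21,0.38,0],-0.98],[10,[-0.24,0.36,0],-0.98],[10,[-0.27,0.35,0],-0.98],[10,[-0.29,0.32,0],-0.98],[10,[-0.32,0.3,0.01],-0.98],[10,[-0.34,0.27,0],-0.98]]
[[10,[-0.36,0.25,0.01],-0.98],[10,[-0.38,0.22,0],-0.98],[10,[-0.39,0.19,0.01],-0.98],[10,[-0.41,0.16,0],-0.98],[10,[-0.42,0.12,0.01],-0.98],[10,[-0.42,0.09,0],-0.98],[10,[-0.43,0.06,0.01],-0.98],[10,[-0.43,0.02,0],-0.99]]
[[10,[-0.43,-0.01,0.01],-0.98],[10,[-0.44,-0.05,0],-0.99],[10,[-0.43,-0.08,0.01],-0.98]]
[[10,[0,0,0.55],-0],[10,[0,0,0.55],-0],[10,[0,0,0.55],-0],[10,[0,0,0.55],-0]]
```

```bash
python3 -m pendant '[[10,[-0.15,0.41,0],-0.98],[10,[-0.18,0.4,0],-0.98],[10,[-0.21,0.38,0],-0.98],[10,[-0.24,0.36,0],-0.98],[10,[-0.27,0.35,0],-0.98],[10,[-0.29,0.32,0],-0.98],[10,[-0.32,0.3,0],-0.98],[10,[-0.34,0.27,0],-0.98]]' >/dev/null
python3 -m pendant '[[10,[-0.36,0.25,0],-0.98],[10,[-0.38,0.22,0],-0.98],[10,[-0.39,0.19,0],-0.98],[10,[-0.41,0.16,0],-0.98],[10,[-0.42,0.12,0],-0.98],[10,[-0.42,0.09,0],-0.98],[10,[-0.43,0.06,0],-0.98],[10,[-0.43,0.02,0],-0.99]]' >/dev/null
python3 -m pendant '[[10,[-0.43,0,0],-0.98],[10,[-0.44,-0.05,0],-0.99],[10,[-0.43,-0.08,0],-0.98],[10,[0,0,0],0],[10,[0,0,0],0]]'
python3 plan.py 10 .4767 -.2339 .252 85.5 4
python3 - <<'E'
from h import *
save('side','s4.png',(250,80,410,200),5)
E
```

```text
t: 12.88
tool_pos: [0.4769, -0.2338, 0.3606]
eef_rot: [-3.141, -0.001, 1.491]
contact_force: [0.4, 0.5, -2.7]
opening: 0.0217
grasp_force: 20.0
at [ 0.4769 -0.2338  0.3606] 85.5 F [ 0.4  0.5 -2.7] open 21.7 t 12.9
[[10,[0,0,0.54],-0],[10,[0,0,0.54],-0],[10,[0,0,0.55],-0.01],[10,[0,0,0.54],-0]]
```

View pics/s4.png

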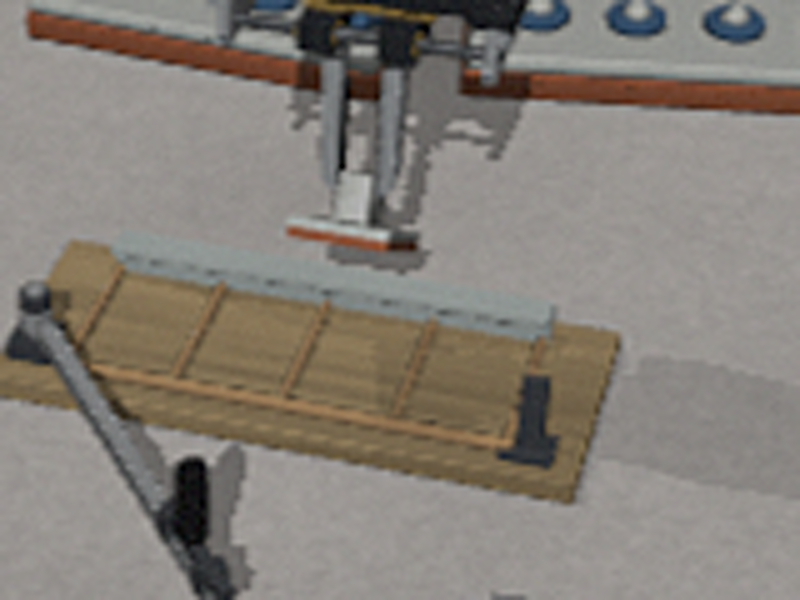

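The tile is held level at (350,235), above pocket 1. Next I'll lower it onto the kerb with a lighter grip so that it tips lip-end down.

```bash
python3 -m pendant '[[10,[0,0,0.54],0],[10,[0,0,0.54],0],[10,[0,0,0.54],0],[10,[0,0,0.5],0],[10,[0,0,0],0]]'
python3 -m pendant '[[10,[0,0,0],0],[10,[0,0,0.1],0],[10,[0,0,0.06],0],[10,[0,0,0],0]]' 9
python3 -m pendant '[[10,[0,0,0.06],0],[10,[0,0,0],0]]'
python3 -m pendant '[[10,[0,0,0.06],0],[10,[0,0,0],0]]'
```

```text
t: 13.55
tool_pos: [0.4774, -0.233, 0.254]
eef_rot: [-3.14, -0.001, 1.494]
contact_force: [-0.2, 0.4, -3.3]
opening: 0.0219
grasp_force: 20.0
t: 14.05
tool_pos: [0.4774, -0.2345, 0.2479]
eef_rot: [3.14, 0.001, 1.492]
contact_force: [0.5, -0.4, 4.0]
opening: 0.0219
grasp_force: 9.0
t: 14.3
tool_pos: [0.4774, -0.2346, 0.2451]
eef_rot: [3.14, 0.001, 1.492]
contact_force: [-0.6, -1.0, 6.2]
opening: 0.0216
grasp_force: 9.0
t: 14.55
tool_pos: [0.4774, -0.2347, 0.2421]
eef_rot: [3.14, 0.001, 1.492]
contact_force: [-0.5, -1.4, 6.2]
opening: 0.022
grasp_force: 9.0
```

Run:
```python
from h import *
save('side','s5.png',(285,100,385,175),8)
```

View pics/s5.png

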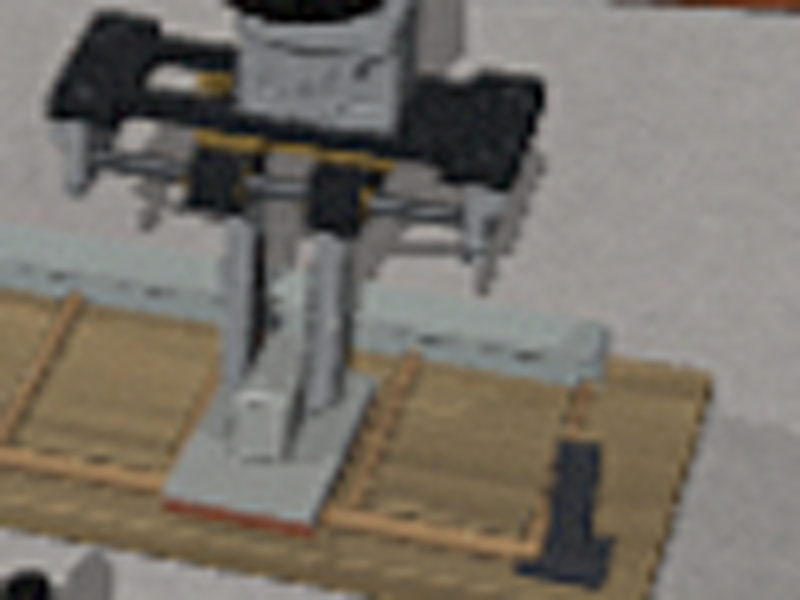

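Run:
```python
from h import *
from f2 import PK
c,s=np.cos(PK[2]),np.sin(PK[2])
def car(w): d=w[:,:2]-PK[:2]; return np.round(np.c_[d@[c,s],d@[-s,c]]*1e3,1)
px=np.array([[165,510],[312,532],[375,380],[320,405],[235,385],[265,460],[0,455],[530,550]])/8+[285,100]
for z in(.024,.03,.036,.045): print(z,car(unproj('side',px,z)).tolist())
o=manip.observe(); print(car(np.array([o['tool_pos']])))
```

```text
0.024 [[-7.9, 87.1], [-66.4, 84.0], [-66.4, -21.7], [-49.1, 1.7], [-12.5, -1.7], [-37.1, 44.1], [64.9, 71.6], [-149.6, 70.5]]
0.03 [[-9.9, 94.7], [-68.0, 91.6], [-68.0, -13.3], [-50.8, 9.9], [-14.5, 6.5], [-39.0, 52.0], [62.4, 79.3], [-150.7, 78.2]]
0.036 [[-12.0, 102.3], [-69.6, 99.2], [-69.6, -5.0], [-52.5, 18.1], [-16.5, 14.7], [-40.8, 59.9], [59.9, 87.0], [-151.7, 85.9]]
0.045 [[-15.0, 113.7], [-72.1, 110.6], [-72.0, 7.5], [-55.1, 30.3], [-19.5, 27.0], [-43.5, 71.7], [56.1, 98.6], [-153.3, 97.5]]
[[-35.8  23.3]]
```

The near end overhangs the kerb by about 20 mm, so the tile lies further out than I assumed. I'll push it in towards the lip and watch the force.

```bash
python3 -m pendant '[[10,[0,0,0],0],[10,[-0.1,0,0],0],[10,[-0.1,0,0],0],[10,[0,0,0],0]]' 14
python3 -m pendant '[[10,[-0.1,0,0],0],[10,[-0.1,0,0],0],[10,[0,0,0],0]]'
python3 - <<'E'
from h import *
save('side','s6.png',(285,100,385,175),8)
E
```

```text
t: 15.1
tool_pos: [0.4764, -0.2448, 0.2416]
eef_rot: [3.141, 0.0, 1.492]
contact_force: [0.4, 0.7, 5.9]
opening: 0.0218
grasp_force: 14.0
t: 15.48
tool_pos: [0.4753, -0.2551, 0.2412]
eef_rot: [3.141, 0.001, 1.491]
contact_force: [0.6, -2.6, 1.5]
opening: 0.0217
grasp_force: 14.0
```

View pics/s6.png

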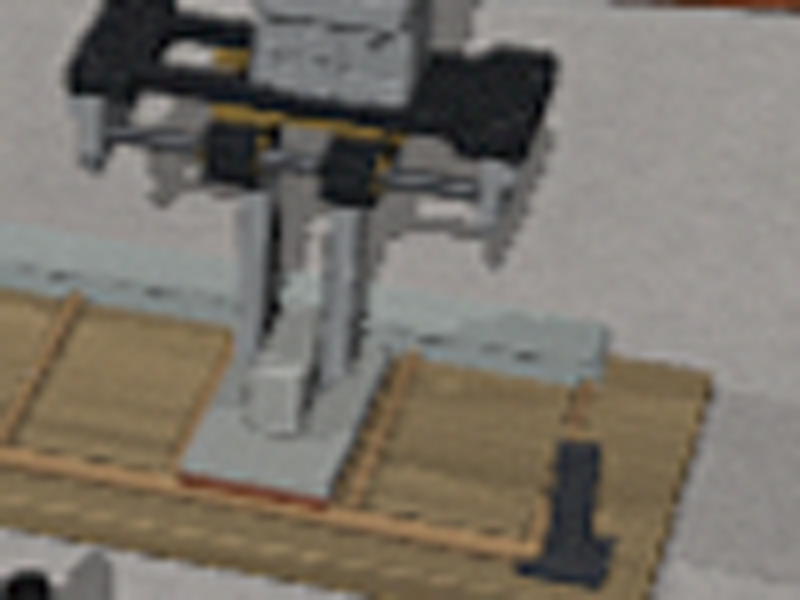

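The near edge (250,492) is almost over the kerb's inner side. I'll push on in small steps until the wall resists.

```bash
python3 -m pendant '[[10,[-0.06,0,0],0],[10,[0,0,0],0]]'
python3 -m pendant '[[10,[-0.06,0,0],0],[10,[0,0,0],0]]'
python3 -m pendant '[[10,[-0.06,0,0],0],[10,[0,0,0],0]]'
```

```text
t: 15.78
tool_pos: [0.4752, -0.2573, 0.2411]
eef_rot: [-3.141, -0.0, 1.492]
contact_force: [-0.1, 0.3, 1.4]
opening: 0.0217
grasp_force: 14.0
t: 16.02
tool_pos: [0.4749, -0.2604, 0.2411]
eef_rot: [-3.142, -0.0, 1.492]
contact_force: [0.8, 1.8, 1.1]
opening: 0.022
grasp_force: 14.0
t: 16.27
tool_pos: [0.4747, -0.2635, 0.2412]
eef_rot: [3.142, 0.0, 1.492]
contact_force: [0.9, 0.8, -0.1]
opening: 0.0216
grasp_force: 14.0
```

```bash
python3 -m pendant '[[10,[-0.06,0,0],0],[10,[0,0,0],0]]'
python3 -m pendant '[[10,[-0.06,0,0],0],[10,[0,0,0],0]]'
python3 - <<'E'
from h import *
save('side','s7.png',(285,100,385,175),8)
E
```

```text
t: 16.52
tool_pos: [0.4744, -0.2665, 0.2412]
eef_rot: [3.142, 0.0, 1.492]
contact_force: [0.0, -0.3, 0.1]
opening: 0.022
grasp_force: 14.0
t: 16.77
tool_pos: [0.4744, -0.2683, 0.2411]
eef_rot: [-3.141, -0.001, 1.493]
contact_force: [0.0, 9.2, 3.7]
opening: 0.0217
grasp_force: 14.0
```

View pics/s7.png

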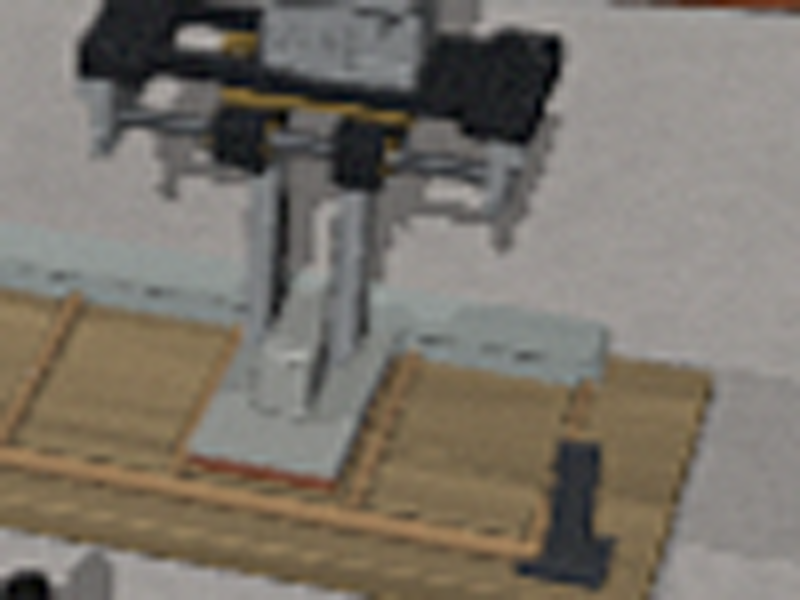

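The wall now resists with 9 N, and the near edge (260,475) has cleared the kerb. I'll lower, release and then look.

```bash
python3 -m pendant '[[10,[0.02,0,0.08],0],[10,[0,0,0.06],0],[10,[0,0,0],0]]'
python3 -m pendant '[[36,[0,0,0],0],[36,[0,0,0],0],[36,[0,0,-0.5],0],[36,[0,0,-0.8],0],[36,[0,0,-0.8],0],[36,[0.8,0,-0.5],0],[36,[0.8,0,0],0],[36,[0.8,0,0],0]]'
python3 - <<'E'
from h import *
from f2 import *
a=manip.capture('side')[110:170,285:385]; b=manip.capture('top')[165:265,365:425]
a=cv2.resize(a,None,fx=5,fy=5); b=cv2.resize(b,None,fx=5,fy=5); o=np.zeros((500,800,3),np.uint8); o[:300,:500]=a; o[:,500:]=b
cv2.imwrite('pics/c8.png',o[:,:,::-1]); tiles()
E
python3 plan.py 45 .616 .157 .37 0 2
```

```text
t: 17.2
tool_pos: [0.4744, -0.2685, 0.2346]
eef_rot: [3.141, 0.0, 1.492]
contact_force: [-2.7, 1.8, 10.0]
opening: 0.0216
grasp_force: 14.0
t: 18.2
tool_pos: [0.4837, -0.1475, 0.3646]
eef_rot: [3.141, 0.0, 1.492]
contact_force: [0.9, -0.2, -0.3]
opening: 0.0362
grasp_force: 0.0
[192. 191.] [ 24  39 769] [0.5982 0.3448] moulding deg 95.3 res 51
[223. 189.] [ 28  28 736] [0.6087 0.2546] moulding deg 107.1 res 357
[256. 231.] [ 24  40 810] [0.4785 0.1524] moulding deg 95.2 res 36
[191. 234.] [ 24  39 798] [0.4707 0.3424] moulding deg 86.6 res 55
[226. 233.] [ 31  31 752] [0.4764 0.2416] moulding deg 73.4 res 349
at [ 0.4839 -0.147   0.3643] 85.7 F [ 0.4 -1.6  0.7] open 36.0 t 18.4
[[45,[3.13,1.09,-0.06],9.35],[45,[3.03,-1.33,-0.05],9.34]]
```

View pics/c8.png

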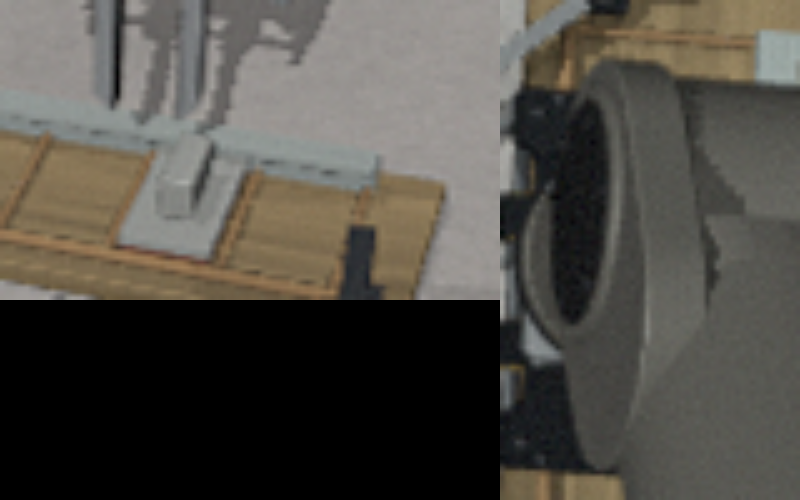

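The side crop shows tile 1 lying flat in pocket 1 at (185,205), with its outer end under the lip. Next is the tile at (0.4785, 0.1524).

```bash
python3 plan.py 45 .4865 .1531 .37 5.2 18 45 .4865 .1531 .222 5.2 4
```

```text
at [ 0.4839 -0.147   0.3643] 85.7 F [ 0.4 -1.6  0.7] open 36.0 t 18.4
[[45,[0.33,-0.02,-0.01],0.98],[45,[0.33,-0.05,-0.01],0.98],[45,[0.33,-0.07,-0.01],0.97],[45,[0.32,-0.1,-0.01],0.98],[45,[0.31,-0.12,-0.01],0.97],[45,[0.3,-0.15,0],0.98],[45,[0.29,-0.17,-0.01],0.97],[45,[0.27,-0.19,0],0.98]]
[[45,[0.26,-0.21,-0.01],0.97],[45,[0.24,-0.23,0],0.98],[45,[0.22,-0.25,-0.01],0.97],[45,[0.2,-0.27,0],0.98],[45,[0.18,-0.28,-0.01],0.97],[45,[0.15,-0.29,0],0.98],[45,[0.13,-0.31,-0.01],0.97],[45,[0.11,-0.32,0],0.98]]
[[45,[0.08,-0.32,-0.01],0.97],[45,[0.06,-0.33,0],0.98]]
[[45,[0,0,0.74],-0],[45,[0,0,0.74],-0],[45,[0,0,0.74],-0],[45,[0,0,0.74],-0]]
```

```bash
python3 -m pendant '[[45,[0.33,-0.02,-0.02],0.98],[45,[0.33,-0.05,-0.02],0.98],[45,[0.33,-0.07,-0.02],0.97],[45,[0.32,-0.1,-0.02],0.98],[45,[0.31,-0.12,-0.02],0.97],[45,[0.3,-0.15,-0.02],0.98],[45,[0.29,-0.17,0],0.97],[45,[0.27,-0.19,0],0.98]]' 20 >/dev/null
python3 -m pendant '[[45,[0.26,-0.21,0],0.97],[45,[0.24,-0.23,0],0.98],[45,[0.22,-0.25,0],0.97],[45,[0.2,-0.27,0],0.98],[45,[0.18,-0.28,0],0.97],[45,[0.15,-0.29,0],0.98],[45,[0.13,-0.31,0],0.97],[45,[0.11,-0.32,0],0.98]]' >/dev/null
python3 -m pendant '[[45,[0.08,-0.32,0],0.97],[45,[0.06,-0.33,0],0.98],[45,[0,0,0.74],0],[45,[0,0,0.74],0],[45,[0,0,0.7],0],[45,[0,0,0],0],[45,[0,0,0],0]]'
python3 -c "
from f2 import *
tiles()"
python3 plan.py 45 .4865 .1531 .222 5.2 2
```

```text
t: 21.22
tool_pos: [0.488, 0.1514, 0.2622]
eef_rot: [-3.141, -0.001, 0.087]
contact_force: [-0.1, -0.4, 0.3]
opening: 0.045
grasp_force: 0.0
[192. 191.] [ 24  39 769] [0.5983 0.3447] moulding deg 95.5 res 51
[242. 214.] [  66   78 3901] [0.4872 0.162 ] moulding deg 111.3 res 3112
[191. 234.] [ 24  39 801] [0.4709 0.3421] moulding deg 86.7 res 54
at [0.488  0.1516 0.2625] 5.0 F [-0.6 -0.5  0.4] open 45.3 t 21.3
[[45,[-0.01,-0.02,0.41],-0.03],[45,[-0.02,-0.01,0.4],-0.02]]
```

```bash
python3 -m pendant '[[45,[0,-0.03,0.41],0],[45,[0,0,0.4],0],[45,[0,0,0],0],[10,[0,0,0],0],[10,[0,0,0],0],[10,[0,0,0],0],[10,[0,0,0],0]]' 20
python3 -m pendant '[[10,[0,0,-0.4],0],[10,[0,0,-0.8],0],[10,[0,0,-0.8],0],[10,[0,0,-0.8],0],[10,[0,0,0],0]]'
python3 plan.py 10 .5493 -.2417 .36 85.5 18 10 .5493 -.2417 .252 85.5 4
```

```text
t: 22.15
tool_pos: [0.4875, 0.1533, 0.2215]
eef_rot: [-3.141, -0.001, 0.087]
contact_force: [-1.2, -0.3, 8.9]
opening: 0.0218
grasp_force: 20.0
t: 22.78
tool_pos: [0.4877, 0.1534, 0.3636]
eef_rot: [-3.141, -0.005, 0.087]
contact_force: [0.7, 0.9, -3.2]
opening: 0.0218
grasp_force: 20.0
at [0.4877 0.1534 0.3636] 5.0 F [ 0.7  0.9 -3.2] open 21.8 t 22.8
[[10,[0.03,0.44,0],-0.98],[10,[0,0.44,0],-0.98],[10,[-0.04,0.44,0],-0.98],[10,[-0.07,0.44,0],-0.98],[10,[-0.11,0.43,0.01],-0.97],[10,[-0.14,0.42,0],-0.98],[10,[-0.17,0.41,0.01],-0.97],[10,[-0.21,0.39,0],-0.98]]
[[10,[-0.24,0.38,0.01],-0.97],[10,[-0.26,0.36,0],-0.98],[10,[-0.29,0.34,0.01],-0.97],[10,[-0.32,0.31,0],-0.98],[10,[-0.34,0.29,0.01],-0.97],[10,[-0.36,0.26,0],-0.98],[10,[-0.38,0.23,0.01],-0.97],[10,[-0.4,0.2,0],-0.98]]
[[10,[-0.41,0.16,0.01],-0.97],[10,[-0.43,0.14,0],-0.98]]
[[10,[0,0,0.54],0],[10,[0,0,0.54],0],[10,[0,0,0.54],0],[10,[0,0,0.54],0]]
```

```bash
python3 -m pendant '[[10,[0.03,0.44,0],-0.98],[10,[0,0.44,0],-0.98],[10,[-0.04,0.44,0],-0.98],[10,[-0.07,0.44,0],-0.98],[10,[-0.11,0.43,0],-0.97],[10,[-0.14,0.42,0],-0.98],[10,[-0.17,0.41,0],-0.97],[10,[-0.21,0.39,0],-0.98]]' >/dev/null
python3 -m pendant '[[10,[-0.24,0.38,0],-0.97],[10,[-0.26,0.36,0],-0.98],[10,[-0.29,0.34,0],-0.97],[10,[-0.32,0.31,0],-0.98],[10,[-0.34,0.29,0],-0.97],[10,[-0.36,0.26,0],-0.98],[10,[-0.38,0.23,0],-0.97],[10,[-0.4,0.2,0],-0.98]]' > /dev/null
python3 -m pendant '[[10,[-0.41,0.16,0],-0.97],[10,[-0.43,0.14,0],-0.98],[10,[0,0,0.54],0],[10,[0,0,0.54],0],[10,[0,0,0.54],0],[10,[0,0,0.48],0],[10,[0,0,0],0]]'
python3 -m pendant '[[10,[0,0,0.1],0],[10,[0,0,0],0]]'
python3 -m pendant '[[10,[0,0,0.06],0],[10,[0,0,0],0]]'
python3 -m pendant '[[10,[0,0,0.06],0],[10,[0,0,0],0]]'
```

```text
t: 25.65
tool_pos: [0.5481, -0.2417, 0.2532]
eef_rot: [-3.137, -0.002, 1.493]
contact_force: [1.3, 0.2, -2.0]
opening: 0.0217
grasp_force: 20.0
t: 25.9
tool_pos: [0.5492, -0.2421, 0.2511]
eef_rot: [3.141, 0.0, 1.493]
contact_force: [-0.4, -0.4, -3.1]
opening: 0.0219
grasp_force: 20.0
t: 26.15
tool_pos: [0.549, -0.2421, 0.2478]
eef_rot: [3.141, 0.0, 1.493]
contact_force: [-0.6, -0.9, -2.6]
opening: 0.0221
grasp_force: 20.0
t: 26.4
tool_pos: [0.549, -0.2421, 0.2445]
eef_rot: [-3.141, -0.0, 1.493]
contact_force: [0.4, 0.5, -2.2]
opening: 0.0218
grasp_force: 20.0
```

```bash
python3 -m pendant '[[10,[0,0,0.06],0],[10,[0,0,0],0]]' 14
python3 -m pendant '[[10,[0,0,0.04],0],[10,[0,0,0],0]]' 12
python3 -m pendant '[[10,[0,0,0.04],0],[10,[0,0,0],0]]'
python3 - <<'E'
from h import *
save('side','s9.png',(265,95,365,170),8)
E
```

```text
t: 26.65
tool_pos: [0.549, -0.242, 0.2414]
eef_rot: [-3.141, -0.0, 1.493]
contact_force: [0.8, -0.4, -2.2]
opening: 0.0218
grasp_force: 14.0
t: 26.9
tool_pos: [0.5491, -0.2421, 0.2396]
eef_rot: [3.142, -0.0, 1.493]
contact_force: [-0.2, 0.2, -1.9]
opening: 0.0221
grasp_force: 12.0
t: 27.15
tool_pos: [0.5491, -0.2423, 0.2377]
eef_rot: [3.141, 0.0, 1.493]
contact_force: [0.5, -2.2, 0.6]
opening: 0.0222
grasp_force: 12.0
```

View pics/s9.png

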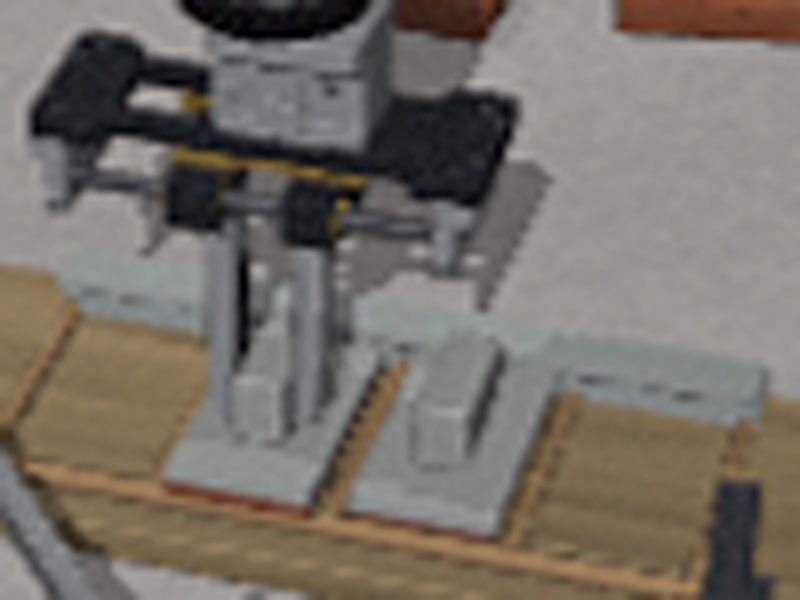

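The grip is now on the kerb-side half of the moulding (260,400), as intended, and the near edge (240,495) rests on the kerb. Tile 1 lies seated at (460,430). I'll tip this tile further and push it in.

```bash
python3 -m pendant '[[10,[0,0,0.04],0],[10,[0,0,0.03],0],[10,[0,0,0],0]]'
python3 -m pendant '[[10,[-0.1,0,0],0],[10,[-0.1,0,0],0],[10,[0,0,0],0]]'
python3 -m pendant '[[10,[-0.06,0,0],0],[10,[0,0,0],0]]'
python3 -m pendant '[[10,[-0.04,0,0],0],[10,[0,0,0],0]]'
```

```text
t: 27.58
tool_pos: [0.5492, -0.2422, 0.2348]
eef_rot: [3.141, 0.0, 1.493]
contact_force: [-4.3, -1.4, 12.4]
opening: 0.022
grasp_force: 12.0
t: 27.95
tool_pos: [0.5484, -0.252, 0.2341]
eef_rot: [3.141, -0.0, 1.493]
contact_force: [1.6, 0.6, -0.6]
opening: 0.0221
grasp_force: 12.0
t: 28.2
tool_pos: [0.548, -0.2552, 0.234]
eef_rot: [-3.141, -0.0, 1.493]
contact_force: [0.7, 1.1, 1.0]
opening: 0.022
grasp_force: 12.0
t: 28.45
tool_pos: [0.548, -0.2559, 0.2341]
eef_rot: [-3.141, -0.002, 1.494]
contact_force: [1.1, 8.5, 2.9]
opening: 0.022
grasp_force: 12.0
```

It's at the wall with 8.5 N. I'll level it, release, and go on to the next tile.

```bash
python3 -m pendant '[[10,[0.02,0,0.04],0],[10,[0,0,0.02],0],[10,[0,0,0],0]]'
python3 -m pendant '[[36,[0,0,0],0],[36,[0,0,0],0],[36,[0,0,-0.5],0],[36,[0,0,-0.8],0],[36,[0,0,-0.8],0],[36,[0,0,-0.6],0],[36,[0,0,0],0]]'
python3 - <<'E'
from f2 import *
tiles()
E
python3 plan.py 45 .4787 .3416 .37 -3.3 20 45 .4787 .3416 .222 -3.3 4
```

```text
t: 28.82
tool_pos: [0.548, -0.2555, 0.231]
eef_rot: [-3.141, -0.001, 1.493]
contact_force: [0.5, 4.9, 0.7]
opening: 0.0219
grasp_force: 12.0
t: 29.7
tool_pos: [0.5483, -0.2564, 0.3686]
eef_rot: [3.138, 0.002, 1.492]
contact_force: [0.5, 0.4, -1.3]
opening: 0.036
grasp_force: 0.0
[192. 191.] [ 24  39 767] [0.5981 0.3448] moulding deg 95.3 res 52
[223. 189.] [ 28  28 733] [0.6048 0.2528] moulding deg 110.1 res 350
[191. 234.] [ 24  39 795] [0.4708 0.3426] moulding deg 86.8 res 56
[226. 233.] [ 31  31 754] [0.4749 0.2425] moulding deg 73.8 res 351
at [ 0.5479 -0.2564  0.367 ] 85.5 F [ 0.1 -0.2 -0.8] open 35.8 t 29.8
[[45,[0.59,-0.12,0],0.97],[45,[0.58,-0.16,0],0.97],[45,[0.57,-0.21,0],0.97],[45,[0.55,-0.25,0],0.97],[45,[0.53,-0.29,0],0.97],[45,[0.5,-0.33,0],0.97],[45,[0.48,-0.37,0],0.97],[45,[0.45,-0.4,0],0.97]]
[[45,[0.41,-0.44,-0.01],0.97],[45,[0.38,-0.47,0],0.97],[45,[0.34,-0.5,-0.01],0.97],[45,[0.3,-0.52,0],0.97],[45,[0.26,-0.54,-0.01],0.97],[45,[0.22,-0.56,0],0.97],[45,[0.17,-0.58,-0.01],0.97],[45,[0.13,-0.59,0],0.97]]
[[45,[0.08,-0.59,-0.01],0.96],[45,[0.03,-0.6,0],0.97],[45,[-0.01,-0.6,-0.01],0.96],[45,[-0.05,-0.59,0],0.97]]
[[45,[0,0,0.74],-0],[45,[0,0,0.74],-0],[45,[0,0,0.74],-0],[45,[0,0,0.74],-0]]
```

```bash
python3 -m pendant '[[45,[0.59,-0.12,0],0.97],[45,[0.58,-0.16,0],0.97],[45,[0.57,-0.21,0],0.97],[45,[0.55,-0.25,0],0.97],[45,[0.53,-0.29,0],0.97],[45,[0.5,-0.33,0],0.97],[45,[0.48,-0.37,0],0.97],[45,[0.45,-0.4,0],0.97]]' 20 >/dev/null
python3 -m pendant '[[45,[0.41,-0.44,0],0.97],[45,[0.38,-0.47,0],0.97],[45,[0.34,-0.5,0],0.97],[45,[0.3,-0.52,0],0.97],[45,[0.26,-0.54,0],0.97],[45,[0.22,-0.56,0],0.97],[45,[0.17,-0.58,0],0.97],[45,[0.13,-0.59,0],0.97]]' >/dev/null
python3 -m pendant '[[45,[0.08,-0.59,0],0.96],[45,[0.03,-0.6,0],0.97],[45,[0,-0.6,0],0.96],[45,[-0.05,-0.59,0],0.97],[45,[0,0,0.74],0],[45,[0,0,0.74],0],[45,[0,0,0.6],0],[45,[0,0,0],0]]'
python3 plan.py 45 .4787 .3416 .222 -3.3 2
```

```text
t: 32.75
tool_pos: [0.4783, 0.341, 0.2594]
eef_rot: [3.138, 0.004, -0.057]
contact_force: [0.4, -0.6, 1.0]
opening: 0.0448
grasp_force: 0.0
at [0.4783 0.341  0.2594] -3.3 F [ 0.4 -0.6  1. ] open 44.8 t 32.8
[[45,[0,-0.01,0.37],0],[45,[0.01,0,0.38],0]]
```

```bash
python3 -m pendant '[[45,[0,0,0.4],0],[45,[0,0,0.37],0],[45,[0,0,0],0],[10,[0,0,0],0],[10,[0,0,0],0],[10,[0,0,0],0],[10,[0,0,0],0]]' 20
python3 -m pendant '[[10,[0,0,-0.4],0],[10,[0,0,-0.8],0],[10,[0,0,-0.8],0],[10,[0,0,-0.8],0],[10,[0,0,0],0]]'
python3 plan.py 10 .4037 -.2302 .36 85.5 22 10 .4037 -.2302 .252 85.5 4
```

```text
t: 33.62
tool_pos: [0.4793, 0.3419, 0.2243]
eef_rot: [-3.141, -0.001, -0.057]
contact_force: [-0.5, -0.8, 7.6]
opening: 0.0217
grasp_force: 20.0
t: 34.25
tool_pos: [0.4794, 0.3422, 0.3679]
eef_rot: [-3.138, -0.004, -0.058]
contact_force: [0.0, 0.1, -2.5]
opening: 0.0221
grasp_force: 20.0
at [0.4794 0.3422 0.3679] -3.3 F [ 0.   0.1 -2.5] open 22.1 t 34.2
[[10,[-0.04,0.52,0.01],-0.88],[10,[-0.08,0.52,0.01],-0.88],[10,[-0.11,0.51,0.01],-0.88],[10,[-0.15,0.5,0.01],-0.88],[10,[-0.18,0.49,0.01],-0.88],[10,[-0.22,0.48,0.01],-0.88],[10,[-0.25,0.46,0.01],-0.88],[10,[-0.28,0.44,0.01],-0.88]]
[[10,[-0.31,0.42,0.01],-0.88],[10,[-0.34,0.4,0.01],-0.88],[10,[-0.37,0.38,0],-0.88],[10,[-0.39,0.35,0.01],-0.88],[10,[-0.42,0.32,0],-0.88],[10,[-0.44,0.29,0.01],-0.88],[10,[-0.46,0.26,0],-0.88],[10,[-0.48,0.22,0.01],-0.88]]
[[10,[-0.49,0.19,0],-0.88],[10,[-0.5,0.16,0.01],-0.88],[10,[-0.51,0.12,0],-0.88],[10,[-0.52,0.08,0.01],-0.88],[10,[-0.52,0.05,0],-0.89],[10,[-0.53,0.01,0.01],-0.88]]
[[10,[0,0,0.54],-0],[10,[0,0,0.54],-0],[10,[0,0,0.54],-0],[10,[0,0,0.54],-0]]
```

```bash
python3 -m pendant '[[10,[-0.04,0.52,0],-0.88],[10,[-0.08,0.52,0],-0.88],[10,[-0.11,0.51,0],-0.88],[10,[-0.15,0.5,0],-0.88],[10,[-0.18,0.49,0],-0.88],[10,[-0.22,0.48,0],-0.88],[10,[-0.25,0.46,0],-0.88],[10,[-0.28,0.44,0],-0.88]]' >/dev/null
python3 -m pendant '[[10,[-0.31,0.42,0],-0.88],[10,[-0.34,0.4,0],-0.88],[10,[-0.37,0.38,0],-0.88],[10,[-0.39,0.35,0],-0.88],[10,[-0.42,0.32,0],-0.88],[10,[-0.44,0.29,0],-0.88],[10,[-0.46,0.26,0],-0.88],[10,[-0.48,0.22,0],-0.88]]' >/dev/null
python3 -m pendant '[[10,[-0.49,0.19,0],-0.88],[10,[-0.5,0.16,0],-0.88],[10,[-0.51,0.12,0],-0.88],[10,[-0.52,0.08,0],-0.88],[10,[-0.52,0.05,0],-0.89],[10,[-0.53,0.01,0],-0.88],[10,[0,0,0],0],[10,[0,0,0],0]]'
python3 plan.py 10 .4037 -.2302 .246 85.5 5
python3 - <<'E'
from f2 import *
tiles()
E
```

```text
t: 37.25
tool_pos: [0.4034, -0.2304, 0.3634]
eef_rot: [-3.141, -0.001, 1.491]
contact_force: [0.2, 0.4, -2.9]
opening: 0.022
grasp_force: 20.0
at [ 0.4034 -0.2304  0.3634] 85.5 F [ 0.2  0.4 -2.9] open 22.0 t 37.2
[[10,[0,0,0.47],-0],[10,[0,0,0.47],-0],[10,[0,0,0.47],-0],[10,[0,0,0.47],-0],[10,[0,0.01,0.47],-0.01]]
[192. 191.] [ 24  39 767] [0.598  0.3447] moulding deg 95.5 res 51
[223. 189.] [ 28  28 733] [0.6065 0.2535] moulding deg 111.5 res 355
[226. 233.] [ 31  31 749] [0.477  0.2405] moulding deg 79.3 res 346
```

```bash
python3 -m pendant '[[10,[0,0,0.47],0],[10,[0,0,0.47],0],[10,[0,0,0.47],0],[10,[0,0,0.47],0],[10,[0,0,0.4],0],[10,[0,0,0],0]]'
python3 -m pendant '[[10,[0,0,0.06],0],[10,[0,0,0.04],0],[10,[0,0,0],0]]' 12
python3 -m pendant '[[10,[0,0,0.04],0],[10,[0,0,0],0]]'
python3 -m pendant '[[10,[0,0,0.04],0],[10,[0,0,0],0]]'
```

```text
t: 38.05
tool_pos: [0.4034, -0.23, 0.2488]
eef_rot: [-3.139, -0.001, 1.493]
contact_force: [0.5, -0.3, -2.2]
opening: 0.0214
grasp_force: 20.0
t: 38.42
tool_pos: [0.4037, -0.2309, 0.245]
eef_rot: [3.141, 0.0, 1.492]
contact_force: [-0.0, -0.2, -2.9]
opening: 0.0218
grasp_force: 12.0
t: 38.67
tool_pos: [0.4036, -0.2309, 0.2427]
eef_rot: [3.142, -0.0, 1.492]
contact_force: [-1.3, -0.3, -3.0]
opening: 0.0219
grasp_force: 12.0
t: 38.92
tool_pos: [0.4037, -0.2311, 0.2407]
eef_rot: [3.141, 0.0, 1.492]
contact_force: [0.3, -1.1, -0.3]
opening: 0.0221
grasp_force: 12.0
```

Contact came where I expected it, so I'll use the same tip and push.

```bash
python3 -m pendant '[[10,[0,0,0.04],0],[10,[0,0,0.03],0],[10,[0,0,0],0]]'
python3 -m pendant '[[10,[-0.1,0,0],0],[10,[-0.1,0,0],0],[10,[0,0,0],0]]'
python3 -m pendant '[[10,[-0.05,0,0],0],[10,[0,0,0],0]]'
python3 -m pendant '[[10,[-0.04,0,0],0],[10,[0,0,0],0]]'
```

```text
t: 39.3
tool_pos: [0.4038, -0.231, 0.2376]
eef_rot: [3.141, 0.0, 1.492]
contact_force: [-3.3, -2.3, 11.2]
opening: 0.0217
grasp_force: 12.0
t: 39.67
tool_pos: [0.4029, -0.2411, 0.2371]
eef_rot: [3.141, 0.0, 1.492]
contact_force: [0.9, -0.2, -0.7]
opening: 0.022
grasp_force: 12.0
t: 39.92
tool_pos: [0.4026, -0.2434, 0.2371]
eef_rot: [-3.141, -0.0, 1.492]
contact_force: [0.4, 0.7, -0.0]
opening: 0.022
grasp_force: 12.0
t: 40.17
tool_pos: [0.4025, -0.2452, 0.2371]
eef_rot: [-3.141, -0.0, 1.492]
contact_force: [0.3, 3.9, 1.3]
opening: 0.0221
grasp_force: 12.0
```

```bash
python3 -m pendant '[[10,[0,0,0.04],0],[10,[0,0,0.02],0],[10,[0,0,0],0]]'
python3 -m pendant '[[36,[0,0,0],0],[36,[0,0,0],0],[36,[0,0,-0.5],0],[36,[0,0,-0.8],0],[36,[0,0,-0.8],0],[36,[0,0,-0.6],0],[36,[0,0,0],0]]'
python3 plan.py 45 .606 .3455 .37 5.4 22
```

```text
t: 40.55
tool_pos: [0.4025, -0.245, 0.234]
eef_rot: [-3.141, -0.0, 1.492]
contact_force: [1.5, 6.0, 1.2]
opening: 0.0222
grasp_force: 12.0
t: 41.42
tool_pos: [0.4028, -0.2458, 0.3713]
eef_rot: [3.138, 0.002, 1.492]
contact_force: [0.5, -0.6, -0.7]
opening: 0.0361
grasp_force: 0.0
at [ 0.4028 -0.2458  0.3713] 85.5 F [ 0.5 -0.6 -0.7] open 36.1 t 41.4
[[45,[0.55,0.14,0],0.79],[45,[0.56,0.11,0],0.79],[45,[0.56,0.07,0],0.79],[45,[0.57,0.04,0],0.79],[45,[0.57,0,0],0.79],[45,[0.57,-0.04,0],0.8],[45,[0.56,-0.07,0],0.79],[45,[0.56,-0.11,0],0.8]]
[[45,[0.55,-0.14,0],0.79],[45,[0.54,-0.18,0],0.8],[45,[0.53,-0.21,0],0.79],[45,[0.51,-0.25,0],0.8],[45,[0.5,-0.28,0],0.79],[45,[0.48,-0.31,0],0.8],[45,[0.46,-0.34,0],0.79],[45,[0.43,-0.36,0],0.8]]
[[45,[0.41,-0.39,0],0.79],[45,[0.38,-0.42,0.01],0.8],[45,[0.36,-0.44,0],0.79],[45,[0.33,-0.46,0.01],0.8],[45,[0.29,-0.49,0],0.79],[45,[0.27,-0.5,0.01],0.8]]
```

```bash
python3 -m pendant '[[45,[0.55,0.14,0],0.79],[45,[0.56,0.11,0],0.79],[45,[0.56,0.07,0],0.79],[45,[0.57,0.04,0],0.79],[45,[0.57,0,0],0.79],[45,[0.57,-0.04,0],0.8],[45,[0.56,-0.07,0],0.79],[45,[0.56,-0.11,0],0.8]]' 20 >/dev/null
python3 -m pendant '[[45,[0.55,-0.14,0],0.79],[45,[0.54,-0.18,0],0.8],[45,[0.53,-0.21,0],0.79],[45,[0.51,-0.25,0],0.8],[45,[0.5,-0.28,0],0.79],[45,[0.48,-0.31,0],0.8],[45,[0.46,-0.34,0],0.79],[45,[0.43,-0.36,0],0.8]]' >/dev/null
python3 -m pendant '[[45,[0.41,-0.39,0],0.79],[45,[0.38,-0.42,0],0.8],[45,[0.36,-0.44,0],0.79],[45,[0.33,-0.46,0],0.8],[45,[0.29,-0.49,0],0.79],[45,[0.27,-0.5,0],0.8],[45,[0,0,0],0]]'
python3 - <<'E'
from h import *
for d in manip.silhouettes('tileA_mid','side') if manip.capture('side') is not None else []: print(round(d['score'],2),np.round(d['rect']))
print(proj('side',[[.598,.3447,.024]]))
E
python3 plan.py 45 .606 .3455 .222 5.4 4
```

```text
t: 44.3
tool_pos: [0.6051, 0.3481, 0.3675]
eef_rot: [-3.141, 0.002, 0.096]
contact_force: [-0.2, -0.0, -0.0]
opening: 0.0451
grasp_force: 0.0
0.94 [328. 140. 360. 170.]
[[226.15801275 289.83363968]]
at [0.6053 0.3457 0.3679] 5.5 F [ 0.  -0.5 -1.3] open 44.9 t 44.4
[[45,[0,0,0.73],0],[45,[0,0,0.73],0.01],[45,[0.01,0,0.73],0],[45,[0,0.01,0.73],0.01]]
```

```bash
python3 -m pendant '[[45,[0,0,0.73],0],[45,[0,0,0.73],0],[45,[0.01,0,0.73],0],[45,[0,0,0.72],0],[45,[0,0,0],0],[10,[0,0,0],0],[10,[0,0,0],0],[10,[0,0,0],0]]' 20
python3 -m pendant '[[10,[0,0,0],0],[10,[0,0,-0.4],0],[10,[0,0,-0.8],0],[10,[0,0,-0.8],0],[10,[0,0,-0.8],0],[10,[0,0,0],0]]'
python3 plan.py 10 .6219 -.2494 .365 85.5 22
```

```text
t: 45.4
tool_pos: [0.6063, 0.3462, 0.2252]
eef_rot: [-3.141, -0.002, 0.094]
contact_force: [-1.1, -1.5, 8.4]
opening: 0.0219
grasp_force: 20.0
t: 46.15
tool_pos: [0.6064, 0.3466, 0.3687]
eef_rot: [-3.139, -0.006, 0.095]
contact_force: [0.3, -0.1, -3.1]
opening: 0.0218
grasp_force: 20.0
at [0.6064 0.3466 0.3687] 5.4 F [ 0.3 -0.1 -3.1] open 21.8 t 46.1
[[10,[-0.04,0.54,0],-0.79],[10,[-0.07,0.54,0],-0.79],[10,[-0.1,0.53,0],-0.79],[10,[-0.14,0.52,0],-0.79],[10,[-0.17,0.51,0],-0.8],[10,[-0.2,0.5,0],-0.79],[10,[-0.24,0.49,0],-0.8],[10,[-0.27,0.47,0],-0.79]]
[[10,[-0.3,0.46,0.01],-0.8],[10,[-0.32,0.44,0],-0.79],[10,[-0.35,0.41,0.01],-0.8],[10,[-0.38,0.39,0],-0.79],[10,[-0.4,0.37,0.01],-0.8],[10,[-0.42,0.34,0],-0.79],[10,[-0.44,0.31,0.01],-0.8],[10,[-0.46,0.28,0],-0.79]]
[[10,[-0.48,0.25,0.01],-0.8],[10,[-0.5,0.22,0],-0.79],[10,[-0.51,0.19,0.01],-0.8],[10,[-0.52,0.16,0],-0.79],[10,[-0.53,0.13,0.01],-0.8],[10,[-0.53,0.09,0],-0.79]]
```

```bash
python3 -m pendant '[[10,[-0.04,0.54,0],-0.79],[10,[-0.07,0.54,0],-0.79],[10,[-0.1,0.53,0],-0.79],[10,[-0.14,0.52,0],-0.79],[10,[-0.17,0.51,0],-0.8],[10,[-0.2,0.5,0],-0.79],[10,[-0.24,0.49,0],-0.8],[10,[-0.27,0.47,0],-0.79]]' >/dev/null
python3 -m pendant '[[10,[-0.3,0.46,0],-0.8],[10,[-0.32,0.44,0],-0.79],[10,[-0.35,0.41,0],-0.8],[10,[-0.38,0.39,0],-0.79],[10,[-0.4,0.37,0],-0.8],[10,[-0.42,0.34,0],-0.79],[10,[-0.44,0.31,0],-0.8],[10,[-0.46,0.28,0],-0.79]]' >/dev/null
python3 -m pendant '[[10,[-0.48,0.25,0],-0.8],[10,[-0.5,0.22,0],-0.79],[10,[-0.51,0.19,0],-0.8],[10,[-0.52,0.16,0],-0.79],[10,[-0.53,0.13,0],-0.8],[10,[-0.53,0.09,0],-0.79],[10,[0,0,0],0],[10,[0,0,0],0]]'
python3 plan.py 10 .6219 -.2494 .25 85.5 5
```

```text
t: 49.15
tool_pos: [0.6211, -0.2492, 0.3635]
eef_rot: [-3.141, -0.001, 1.492]
contact_force: [0.3, 0.2, -2.8]
opening: 0.0221
grasp_force: 20.0
at [ 0.6211 -0.2492  0.3635] 85.5 F [ 0.3  0.2 -2.8] open 22.1 t 49.1
[[10,[0,0,0.45],-0],[10,[0,0,0.45],-0],[10,[0,0.01,0.46],-0],[10,[0,0,0.45],-0],[10,[0,0.01,0.46],-0]]
```

```bash
python3 -m pendant '[[10,[0,0,0.46],0],[10,[0,0,0.45],0],[10,[0,0,0.46],0],[10,[0,0,0.45],0],[10,[0,0,0.35],0],[10,[0,0,0],0]]'
python3 -m pendant '[[10,[0,0,0.08],0],[10,[0,0,0.04],0],[10,[0,0,0],0]]' 12
python3 -m pendant '[[10,[0,0,0.04],0],[10,[0,0,0],0]]'
python3 -m pendant '[[10,[0,0,0.04],0],[10,[0,0,0],0]]'
```

```text
t: 49.9
tool_pos: [0.621, -0.2493, 0.2537]
eef_rot: [-3.139, -0.001, 1.493]
contact_force: [-0.7, 2.9, -4.4]
opening: 0.0217
grasp_force: 20.0
t: 50.28
tool_pos: [0.6218, -0.2493, 0.25]
eef_rot: [3.14, -0.0, 1.493]
contact_force: [1.7, 5.7, -1.6]
opening: 0.0216
grasp_force: 12.0
t: 50.52
tool_pos: [0.6219, -0.2493, 0.2481]
eef_rot: [3.14, -0.0, 1.493]
contact_force: [1.3, 5.7, 0.1]
opening: 0.0216
grasp_force: 12.0
t: 50.78
tool_pos: [0.6219, -0.2493, 0.2461]
eef_rot: [3.14, -0.0, 1.493]
contact_force: [0.9, 6.1, -0.7]
opening: 0.0221
grasp_force: 12.0
```

The +y force of 6 N means the slab end is rubbing the lip. I'll back off 2.5 mm and carry on down.

```bash
python3 -m pendant '[[10,[0.05,0,0],0],[10,[0,0,0],0]]'
python3 -m pendant '[[10,[0,0,0.06],0],[10,[0,0,0],0]]'
python3 -m pendant '[[10,[0,0,0.04],0],[10,[0,0,0],0]]'
```

```text
t: 51.02
tool_pos: [0.6215, -0.2476, 0.2456]
eef_rot: [3.141, 0.001, 1.492]
contact_force: [-0.0, -0.4, -2.3]
opening: 0.022
grasp_force: 12.0
t: 51.28
tool_pos: [0.6215, -0.2479, 0.2422]
eef_rot: [3.141, 0.0, 1.492]
contact_force: [0.0, -1.1, -1.5]
opening: 0.0217
grasp_force: 12.0
t: 51.52
tool_pos: [0.6215, -0.2478, 0.2402]
eef_rot: [3.141, 0.0, 1.492]
contact_force: [0.3, -2.9, 2.1]
opening: 0.0219
grasp_force: 12.0
```

```bash
python3 -m pendant '[[10,[0,0,0.04],0],[10,[0,0,0.03],0],[10,[0,0,0],0]]'
python3 -m pendant '[[10,[-0.1,0,0],0],[10,[-0.1,0,0],0],[10,[0,0,0],0]]'
python3 -m pendant '[[10,[-0.04,0,0],0],[10,[0,0,0],0]]'
python3 -m pendant '[[10,[-0.04,0,0],0],[10,[0,0,0],0]]'
```

```text
t: 51.9
tool_pos: [0.6216, -0.2473, 0.2376]
eef_rot: [3.141, 0.0, 1.492]
contact_force: [-4.6, -0.1, 13.9]
opening: 0.0219
grasp_force: 12.0
t: 52.28
tool_pos: [0.6208, -0.257, 0.2367]
eef_rot: [3.141, -0.001, 1.492]
contact_force: [1.2, 1.6, 0.5]
opening: 0.0219
grasp_force: 12.0
t: 52.52
tool_pos: [0.6205, -0.2593, 0.2365]
eef_rot: [-3.141, -0.0, 1.492]
contact_force: [0.8, 1.8, 0.5]
opening: 0.0217
grasp_force: 12.0
t: 52.78
tool_pos: [0.6203, -0.2616, 0.2366]
eef_rot: [-3.141, 0.0, 1.492]
contact_force: [-0.1, 1.4, 0.2]
opening: 0.022
grasp_force: 12.0
```

```bash
python3 -m pendant '[[10,[-0.04,0,0],0],[10,[0,0,0],0]]'
python3 -m pendant '[[10,[0,0,0.03],0],[10,[0,0,0.03],0],[10,[0,0,0],0]]'
```

```text
t: 53.02
tool_pos: [0.6203, -0.2621, 0.2366]
eef_rot: [-3.141, -0.002, 1.493]
contact_force: [-0.4, 8.2, 3.8]
opening: 0.0217
grasp_force: 12.0
t: 53.4
tool_pos: [0.6203, -0.2624, 0.2335]
eef_rot: [-3.141, -0.001, 1.493]
contact_force: [-0.1, 6.2, 2.0]
opening: 0.022
grasp_force: 12.0
```

At the wall with 8 N and down. I'll release, retreat clear of both cameras and check everything.

```bash
python3 -m pendant '[[36,[0,0,0],0],[36,[0,0,0],0],[36,[0,0,-0.5],0],[36,[0,0,-0.8],0],[36,[0,0,-0.8],0],[36,[-0.3,-0.8,-0.6],0],[36,[-0.5,-0.9,0],0],[36,[-0.5,-0.9,0],0]]'
python3 -m pendant '[[36,[-0.6,-0.9,0],0],[36,[-0.6,-0.9,0],0],[36,[-0.6,-0.8,0],0],[36,[-0.6,-0.8,0],0],[36,[-0.5,-0.4,0],0],[36,[-0.5,0,0],0],[36,[0,0,0],0]]'
cat > look.py <<'E'
from f2 import *
import sys
S=manip.capture('side'); 
for n in('side','top'):
    if n=='top': T=manip.capture('top')
    for d in manip.silhouettes('knob',n): print(n,round(d['score'],2),np.round(d['rect']))
a=cv2.resize(S[105:200,245:385],None,fx=5,fy=5); b=cv2.resize(T[140:290,350:430],None,fx=4,fy=4)
if len(sys.argv)>2:
    for i in range(4): outline(a,'side',[t+[-.1095+.073*i,-.001,0] for t in TILE],PK,.016,(255,0,0),5,np.array([245,105]))
o=np.zeros((600,800,3),np.uint8); w=min(480,a.shape[1]); a=cv2.resize(a,(480,int(a.shape[0]*480/a.shape[1]))); o[:a.shape[0],:480]=a
c=cv2.resize(T[155:265,165:285],(262,240)); o[-240:,:262]=c; o[:,480:]=b
cv2.imwrite('pics/'+sys.argv[1],o[:,:,::-1])
E
python3 look.py c10.png 1; python3 plan.py 45 .53 -.014 .37 35.7 10 |head -1
```

```text
t: 54.4
tool_pos: [0.4839, -0.3187, 0.3692]
eef_rot: [3.141, 0.001, 1.492]
contact_force: [1.1, -0.5, 0.0]
opening: 0.0359
grasp_force: 0.0
t: 55.28
tool_pos: [0.2818, -0.474, 0.3686]
eef_rot: [3.142, 0.0, 1.49]
contact_force: [-0.6, 0.6, -0.4]
opening: 0.0359
grasp_force: 0.0
side 0.6 [284. 172. 296. 198.]
top 0.19 [301. 156. 429. 291.]
at [ 0.283  -0.4718  0.3687] 85.5 F [0.3 0.3 0.1] open 35.8 t 55.5
```

View pics/c10.png

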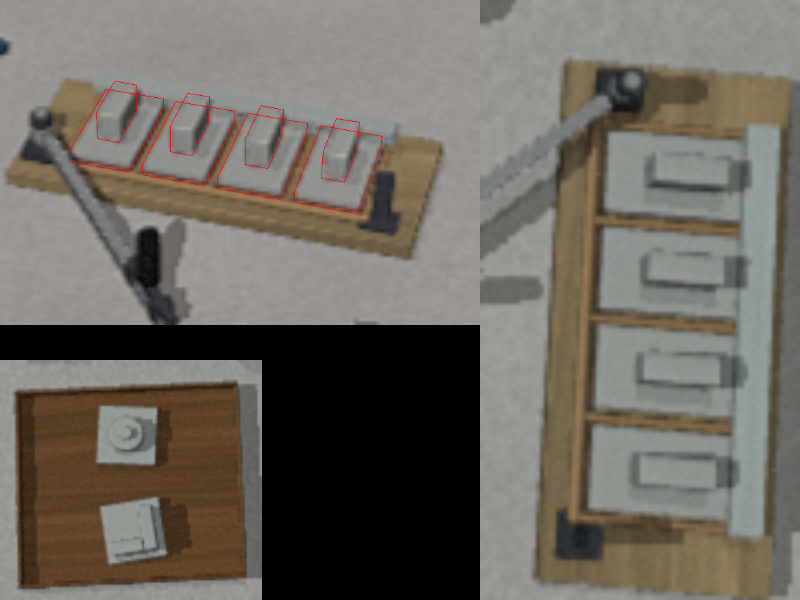

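All four tiles lie flat and alike in the pockets, their ends under the lip (top px (690,170), (685,268), (680,370) and (675,470)). Only the rosette and the corner tile remain in the crate. The bar stands open, with the knob at side px (290,185).

```bash
python3 - <<'E'
from f2 import *
h=place(np.array([[.170,.046,0]]),*PK)[0,:2]; d=np.array([-.583,.8126])
# knob-shaped masks vs bolt travel: side reprojection
print('seen', unproj('side',[[290.5,185.5]],.085)[0])
for t in(0,.01,.02,.03): k=h+(.264+t)*d; print(t,np.round(k,4),np.round(proj('side',[[*k,.085]])[0],1),np.round(proj('side',[[*k,.11]])[0],1),np.round(proj('side',[[*k,.06]])[0],1))
E
python3 plan.py 50 .283 -.35 .38 60 6 50 .53 -.014 .38 35.7 14
```

```text
seen [0.51732454 0.01057908 0.085     ]
0 [ 0.5304 -0.0137] [287.9 179.4] [287.8 172.4] [287.9 186.2]
0.01 [ 0.5245 -0.0056] [289.2 181.5] [289.2 174.5] [289.3 188.3]
0.02 [0.5187 0.0025] [290.7 183.6] [290.6 176.6] [290.7 190.4]
0.03 [0.5129 0.0106] [292.1 185.7] [292.1 178.7] [292.1 192.6]
at [ 0.283  -0.4718  0.3687] 85.5 F [0.3 0.3 0.1] open 35.8 t 55.5
[[50,[0.4,-0.03,-0.04],0.93],[50,[0.4,-0.06,-0.04],0.93],[50,[0.4,-0.09,-0.04],0.93],[50,[0.39,-0.12,-0.04],0.93],[50,[0.38,-0.15,-0.03],0.93],[50,[0.36,-0.18,-0.04],0.92]]
[[50,[0.59,0.07,0],0.38],[50,[0.59,0.05,0],0.38],[50,[0.6,0.03,0],0.38],[50,[0.6,0.01,0],0.38],[50,[0.6,-0.01,0],0.38],[50,[0.59,-0.03,0],0.38],[50,[0.59,-0.04,0],0.38],[50,[0.59,-0.06,0],0.38]]
[[50,[0.59,-0.08,0],0.38],[50,[0.59,-0.1,0],0.38],[50,[0.59,-0.11,0],0.38],[50,[0.58,-0.13,0],0.37],[50,[0.58,-0.15,0],0.38],[50,[0.57,-0.17,0],0.37]]
```

```bash
python3 -m pendant '[[50,[0.4,0,0],0.93],[50,[0.4,-0.06,0],0.93],[50,[0.4,-0.09,0],0.93],[50,[0.39,-0.12,0],0.93],[50,[0.38,-0.15,0],0.93],[50,[0.36,-0.18,0],0.92]]' 30 >/dev/null
python3 -m pendant '[[50,[0.59,0.07,0],0.38],[50,[0.59,0.05,0],0.38],[50,[0.6,0.03,0],0.38],[50,[0.6,0.01,0],0.38],[50,[0.6,0,0],0.38],[50,[0.59,-0.03,0],0.38],[50,[0.59,-0.04,0],0.38],[50,[0.59,-0.06,0],0.38]]' >/dev/null
python3 -m pendant '[[50,[0.59,-0.08,0],0.38],[50,[0.59,-0.1,0],0.38],[50,[0.59,-0.11,0],0.38],[50,[0.58,-0.13,0],0.37],[50,[0.58,-0.15,0],0.38],[50,[0.57,-0.17,0],0.37],[50,[0,0,0],0],[50,[0,0,0],0]]'
python3 plan.py 50 .528 -.0105 .280 35.7 4
```

```text
t: 58.22
tool_pos: [0.5316, -0.0153, 0.3686]
eef_rot: [-3.142, 0.001, 0.623]
contact_force: [-0.2, -0.7, 0.2]
opening: 0.0501
grasp_force: 0.0
at [ 0.5316 -0.0153  0.3686] 35.7 F [-0.2 -0.7  0.2] open 50.1 t 58.2
[[50,[0,-0.03,0.44],0],[50,[0,-0.03,0.44],0],[50,[0,-0.03,0.45],0],[50,[0,-0.03,0.44],0]]
```

```bash
python3 -m pendant '[[50,[0,-0.03,0.44],0],[50,[0,-0.03,0.44],0],[50,[0,-0.03,0.45],0],[50,[0,-0.03,0.44],0],[50,[0,0,0],0]]'
python3 -m pendant '[[10,[0,0,0],0],[10,[0,0,0],0],[10,[0,0,0],0],[10,[0,0,0],0],[10,[0,0,0],0]]' 30
```

```text
t: 58.85
tool_pos: [0.5277, -0.0111, 0.2792]
eef_rot: [-3.14, 0.002, 0.622]
contact_force: [0.7, 0.2, 0.5]
opening: 0.05
grasp_force: 0.0
t: 59.48
tool_pos: [0.5289, -0.0105, 0.2806]
eef_rot: [3.141, -0.001, 0.622]
contact_force: [0.2, -1.8, 5.9]
opening: 0.0195
grasp_force: 30.0
```

```bash
python3 -m pendant '[[10,[0,0.05,0],0],[10,[0,0,0],0]]'
python3 -m pendant '[[10,[0,0.05,0],0],[10,[0,0,0],0]]'
```

```text
t: 59.72
tool_pos: [0.5303, -0.0123, 0.2805]
eef_rot: [3.141, -0.0, 0.623]
contact_force: [-1.4, -0.8, 7.8]
opening: 0.0193
grasp_force: 30.0
t: 59.98
tool_pos: [0.5309, -0.0126, 0.2804]
eef_rot: [-3.139, 0.0, 0.624]
contact_force: [-9.0, 10.1, 12.9]
opening: 0.0194
grasp_force: 30.0
```

```bash
python3 -m pendant '[[10,[-0.42,0,0],-1],[10,[-0.42,0.01,0],-1],[10,[-0.42,0.02,0],-1],[10,[-0.42,0.02,0],-1],[10,[-0.42,0.02,0],-1],[10,[-0.42,0.02,0],-1],[10,[-0.42,0.02,0],-1],[10,[-0.42,0.02,0],-1]]' 40
python3 -m pendant '[[10,[0,0,0],0]]'
python3 - <<'E'
from f2 import *
h=place(np.array([[.170,.046,0]]),*PK)[0,:2]
p=manip.observe()['tool_pos'][:2]-h; print('r',np.hypot(*p),'bar angle',.87-((np.pi+PK[2])-np.arctan2(p[1],p[0])))
for th in(.72,.80,.85,.885,.895): 
    a=np.pi+PK[2]-.87+th; print(th,np.round(h+.265*np.array([np.cos(a),np.sin(a)]),4),np.degrees(a)-90)
E
```

```text
t: 60.98
tool_pos: [0.433, -0.1472, 0.2802]
eef_rot: [-3.138, 0.0, 1.266]
contact_force: [-12.2, 8.0, 19.7]
opening: 0.0195
grasp_force: 40.1
t: 61.1
tool_pos: [0.4328, -0.1482, 0.2801]
eef_rot: [-3.138, 0.001, 1.262]
contact_force: [-15.7, 9.0, 21.7]
opening: 0.0192
grasp_force: 40.1
r 0.26392111650323735 bar angle 0.6407394382938815
0.72 [ 0.4262 -0.1681] 76.87640170252848
0.8 [ 0.4222 -0.1889] 81.46006406357509
0.85 [ 0.4206 -0.2021] 84.3248530392292
0.885 [ 0.4198 -0.2113] 86.33020532218708
0.895 [ 0.4197 -0.214 ] 86.90316311731789
```

```bash
python3 -m pendant '[[10,[-0.42,-0.01,0],-1],[10,[-0.42,0.01,0],-1],[10,[-0.36,0.02,0],-0.9],[10,[0,0,0],0]]'
python3 -m pendant '[[10,[-0.07,0,0],-0.1],[10,[0,0,0],0]]'
python3 -m pendant '[[10,[-0.05,0,0],0],[10,[0,0,0],0]]'
```

```text
t: 61.6
tool_pos: [0.421, -0.2068, 0.2802]
eef_rot: [-3.14, -0.0, 1.494]
contact_force: [-8.4, 5.1, 16.3]
opening: 0.0188
grasp_force: 40.0
t: 61.85
tool_pos: [0.4208, -0.2093, 0.2803]
eef_rot: [-3.139, -0.0, 1.503]
contact_force: [-8.4, 5.2, 16.3]
opening: 0.0191
grasp_force: 40.0
t: 62.1
tool_pos: [0.4207, -0.2116, 0.2803]
eef_rot: [-3.139, -0.0, 1.503]
contact_force: [-9.1, 4.5, 15.5]
opening: 0.0191
grasp_force: 40.0
```

```bash
python3 -m pendant '[[10,[-0.04,0,0],0],[10,[0,0,0],0]]'
python3 -m pendant '[[10,[-0.04,0,0],0],[10,[0,0,0],0]]'
```

```text
t: 62.35
tool_pos: [0.4206, -0.2134, 0.2803]
eef_rot: [-3.139, -0.001, 1.503]
contact_force: [-8.8, 7.0, 16.3]
opening: 0.0194
grasp_force: 40.0
t: 62.6
tool_pos: [0.4205, -0.2147, 0.2802]
eef_rot: [-3.139, -0.001, 1.504]
contact_force: [-8.5, 11.7, 18.4]
opening: 0.0189
grasp_force: 40.0
```

The bar is at its stop (lateral force rising to 12 N). I'm shooting the bolt.

```bash
python3 -m pendant '[[10,[0,-0.1,0],0],[10,[-0.01,-0.1,0],0],[10,[0,-0.1,0],0],[10,[-0.01,-0.1,0],0],[10,[0,-0.1,0],0],[10,[0,0,0],0]]'
python3 -m pendant '[[10,[0,-0.1,0],0],[10,[0,-0.04,0],0],[10,[0,0,0],0]]'
```

```text
t: 63.35
tool_pos: [0.3962, -0.2139, 0.2804]
eef_rot: [3.141, -0.001, 1.504]
contact_force: [-0.9, 13.9, 10.8]
opening: 0.0194
grasp_force: 40.0
t: 63.72
tool_pos: [0.3898, -0.2135, 0.2805]
eef_rot: [3.14, -0.001, 1.504]
contact_force: [3.7, 11.6, 7.9]
opening: 0.0193
grasp_force: 40.0
```

```bash
python3 -m pendant '[[10,[0,-0.03,0],0],[10,[0,0,0],0]]'
python3 -m pendant '[[10,[0.06,0,0],0],[10,[0.06,0,0],0],[10,[0,0,0],0]]'
```

```text
t: 63.98
tool_pos: [0.3892, -0.2134, 0.2807]
eef_rot: [3.138, -0.001, 1.505]
contact_force: [10.9, 10.6, -0.1]
opening: 0.0194
grasp_force: 40.0
t: 64.35
tool_pos: [0.3895, -0.2081, 0.2808]
eef_rot: [3.138, -0.001, 1.504]
contact_force: [10.8, 3.8, -2.3]
opening: 0.0193
grasp_force: 40.0
```

The bolt is at its end stop (11 N). I'll ease the bar onto the keeper, release and retreat.

```bash
python3 -m pendant '[[10,[0.05,0.02,0],0],[10,[0,0,0],0]]'
python3 -m pendant '[[40,[0,0,0],0],[40,[0,0,0],0],[40,[0,0,0],0],[40,[0,0,-0.5],0],[40,[0,0,-0.8],0],[40,[0,0,-0.8],0],[40,[-0.5,0,-0.5],0],[40,[-0.8,-0.3,0],0]]'
python3 -m pendant '[[40,[-0.8,-0.3,0],0],[40,[-0.8,-0.3,0],0],[40,[-0.8,-0.3,0],0],[40,[-0.8,-0.3,0],0],[40,[-0.8,-0.3,0],0],[40,[0,0,0],0]]'
python3 look.py c11.png
```

```text
t: 64.6
tool_pos: [0.3901, -0.2058, 0.2806]
eef_rot: [3.139, -0.0, 1.504]
contact_force: [5.1, 3.7, 3.1]
opening: 0.0195
grasp_force: 40.0
t: 65.6
tool_pos: [0.3704, -0.2705, 0.4123]
eef_rot: [3.139, 0.002, 1.505]
contact_force: [0.5, -0.1, 0.0]
opening: 0.0402
grasp_force: 0.0
t: 66.35
tool_pos: [0.2792, -0.467, 0.4095]
eef_rot: [-3.141, -0.001, 1.498]
contact_force: [0.9, 0.8, -1.1]
opening: 0.04
grasp_force: 0.0
side 0.52 [262. 130. 290. 157.]
side 0.51 [334. 138. 353. 158.]
top 0.56 [379. 250. 390. 278.]
```

View pics/c11.png

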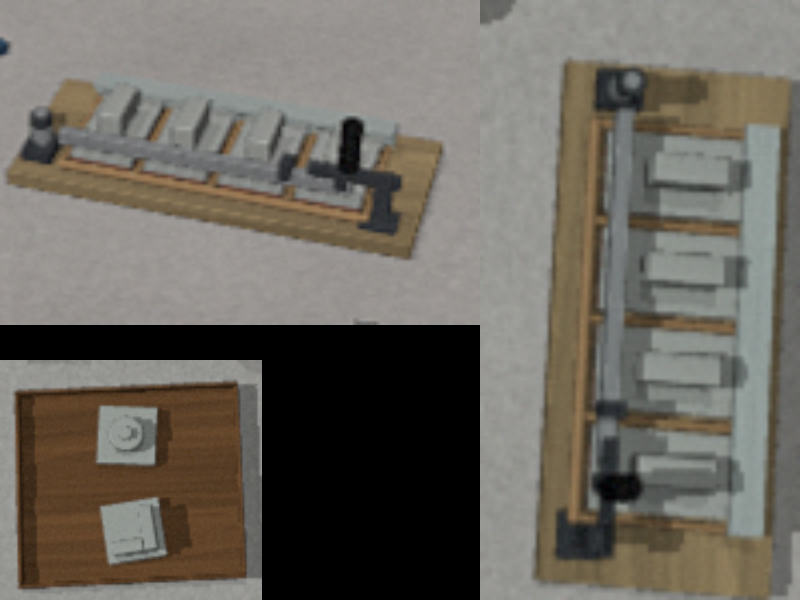

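The bar lies shut over all four tiles. The bolt is behind the keeper (top px (605,500) to (585,535)), and the knob stands at (615,487). I'm handing in.

```bash
python3 -c "
from workcell import manip
print(manip.sign_off())"
```

```text
the job is handed in; nothing more can be done
None
```

All four border tiles are seated flat under the lip, the bar is shut with its bolt shot fully home behind the keeper, the rosette and corner tile are still in the crate, and the job was handed in at about 66 s.

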